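# Load the hardware canisters into the carrier and latch it

### The job

Lift every hardware canister up and off the hanging rail and stand each one upright in a pocket of its own in the wooden carrier, fully down on the pocket floor. When they are all in, swing the carrier's wire grid down over them until its end bar rests in the catch. Leave the burnishing block, the glue jar and the spool where they are.

Things in the scene. Friction and masses are not known exactly. Their poses are not given: they have to be found in the camera images.
- can0: closed metal canister, 110 to 220 g, all alike, may be absent. Upright body 46 mm across, 60 mm high with its dark lid; on the lid a round wooden knob 22 mm across, 26 mm tall, to grip from above. Origin: centre of the underside, z up, +x to its back, where a flat plate lies 24 mm from the axis and a hook 24 mm wide: arm at 56 to 60 mm height, lip 33 to 37 mm behind the axis, down to 38 mm height.
- can1: closed metal canister, 110 to 220 g, all alike, may be absent. Upright body 46 mm across, 60 mm high with its dark lid; on the lid a round wooden knob 22 mm across, 26 mm tall, to grip from above. Origin: centre of the underside, z up, +x to its back, where a flat plate lies 24 mm from the axis and a hook 24 mm wide: arm at 56 to 60 mm height, lip 33 to 37 mm behind the axis, down to 38 mm height.
- can2: closed metal canister, 110 to 220 g, all alike, may be absent. Upright body 46 mm across, 60 mm high with its dark lid; on the lid a round wooden knob 22 mm across, 26 mm tall, to grip from above. Origin: centre of the underside, z up, +x to its back, where a flat plate lies 24 mm from the axis and a hook 24 mm wide: arm at 56 to 60 mm height, lip 33 to 37 mm behind the axis, down to 38 mm height.
- can3: closed metal canister, 110 to 220 g, all alike, may be absent. Upright body 46 mm across, 60 mm high with its dark lid; on the lid a round wooden knob 22 mm across, 26 mm tall, to grip from above. Origin: centre of the underside, z up, +x to its back, where a flat plate lies 24 mm from the axis and a hook 24 mm wide: arm at 56 to 60 mm height, lip 33 to 37 mm behind the axis, down to 38 mm height.
- can4: closed metal canister, 110 to 220 g, all alike, may be absent. Upright body 46 mm across, 60 mm high with its dark lid; on the lid a round wooden knob 22 mm across, 26 mm tall, to grip from above. Origin: centre of the underside, z up, +x to its back, where a flat plate lies 24 mm from the axis and a hook 24 mm wide: arm at 56 to 60 mm height, lip 33 to 37 mm behind the axis, down to 38 mm height.
- rail: fixed steel strip on edge, 380 mm along its y, 6 mm thick, top edge at 75 mm; foot behind it (+x). Origin at bench level under its middle. Canisters hang on its front (-x) by their hooks over the top edge, about 78 mm apart, axes 27 mm before the strip, backs to it, leaning 4 degrees, undersides 17 to 20 mm above the bench; raise them over 20 mm to move them off.
- carrier: loose wooden carrier, 1.3 kg, 160 (x) by 210 mm (y), walls 30 mm high, 6 mm thick, six open pockets (2 along x, 3 along y), each 71 by 62 mm. Origin: centre of its underside, z up. Posts at x +103 mm (y +-85 mm, 116 mm high) carry the grid's hinge; posts at x -90 mm, y +-50 mm, 100 mm high, with forked tops, are the catch.
- pocket00 (a point): centre of the inner floor of a carrier pocket (-x row, y -68 mm in the carrier's frame), 6 mm above the carrier's underside
- pocket01 (a point): centre of the inner floor of a carrier pocket (-x row, y 0 mm in the carrier's frame), 6 mm above the carrier's underside
- pocket02 (a point): centre of the inner floor of a carrier pocket (-x row, y +68 mm in the carrier's frame), 6 mm above the carrier's underside
- pocket10 (a point): centre of the inner floor of a carrier pocket (+x row, y -68 mm in the carrier's frame), 6 mm above the carrier's underside
- pocket11 (a point): centre of the inner floor of a carrier pocket (+x row, y 0 mm in the carrier's frame), 6 mm above the carrier's underside
- pocket12 (a point): centre of the inner floor of a carrier pocket (+x row, y +68 mm in the carrier's frame), 6 mm above the carrier's underside
- grid (a joint): angle of the wire retaining grid about its hinge, rad: 0 = level over the pockets, end bar resting in the catch; grows as the end bar rises, pi/2 upright, up to 2.1 leaning away behind. Starts at 1.7 to 1.95. Stiff: it stays where left; about 2 N at the end bar moves it. Level, it passes 9 mm above the knobs of seated canisters.
- grid_hinge (a point): middle of the grid's hinge line, which runs along the carrier's y, 103 mm to +x of the carrier's centre and 105 mm above its underside
- grid_bar (a point): middle of the grid's end bar: a round bar 8 mm thick, 136 mm long along the carrier's y, 193 mm from the hinge; two thinner cross wires lie 64 and 141 mm from the hinge, side wires at y +-68 mm
- burnisher: wooden burnishing block, 50 by 100 by 30 mm, lying behind the rail; leave alone. Origin at the centre of its underside
- glue_jar: closed jar of glue, 70 mm across, 100 mm high; leave alone. Origin at the centre of its underside
- thread_ring: white spool ring, 80 mm across, 45 mm high; leave alone. Origin at the centre of its underside

How it is judged:
By the outcome, as a careful person would: the job done as asked, in the order asked, and still so for the second after the job is handed in, with the robot touching nothing.
Of can0, can1, can2, can3, can4 only 3 to 5 are there at a start; the rules pass over those that are not, and their reading is None.
At some moment in a run one of carrier may be knocked a few centimetres aside while the robot is not near it.
Once in a run the grip may slacken for a moment while it holds something.
It also fails if it takes over 210 s, if anything falls off the work surface, if the arm or the gripper's body presses on something with over 40 N, if the wrist force passes 120 N, or if a joint passes its speed limit or range.

### The arm

A 6-joint arm with a two-finger parallel gripper is mounted at the origin on the work surface. World frame = base frame: x ahead of the robot, y to its left, z up, the work surface at z = 0. Lengths are in m, angles in rad, forces in N, time in s.
With the tool pointing down it reaches from about 0.25 to 0.8 m from the base axis. Payload 3.9 kg.
Tool frame: the origin (TCP) lies at the very end of the fingers, on their centre line; the grasp point (between the pads) lies ctrl.hold_point_z behind it (ctrl.hold_point_z is the distance from the TCP to the grasp point, in m); z points along the fingers, y is the line along which they close (so a half turn about z gives the same grasp; the last joint's range is limited). The gripper opens to 85 mm and grips with 20 to 120 N. Pads are 22 mm wide; open, the fingers measure 114 mm over their backs; the gripper's body (76 mm by 85 mm) begins 54 mm behind the grasp point. The pads swing forward as they close: fully open they stand 13 mm farther back than shut.
Start: joints at [1.301, 0.26, -0.138, 1.173, 0, 1.571], TCP at [0.14, 0.506, 0.231] pointing down, gripper open.
Joint ranges: [-2.78, 2.78], [-0.83, 1.72], [-1.28, 1.37], [-1.9, 2.12], [-1.57, 1.48], [-3.14, 3.14]. Speed limits (rad/s): [2.57, 2.57, 3.14, 3.14, 3.14, 3.14].

### API

Orientations are given as a unit quaternion [w, x, y, z].
In Python, from station import ctrl, vision gives the robot as it stands.
- The arm moves only by the shell command python3 -m pendant 'ROWS'. ROWS is JSON, one flat list of numbers, 7 for each row, row after row: the shift along the tool's x, y, z in mm, then the turn, a rotation vector about the tool's x, y, z in degrees, then the opening, from 0 (shut) to 1 (fully open). In form: [x, y, z, rx, ry, rz, gripper, x, y, z, rx, ry, rz, gripper, ...]. A call has 1 to 8 rows; each row shifts and turns the commanded pose from where the row before left it, along the tool's axes as they then stand; what a row does not reach is not made up. A row lasts 1/12 s, in which the tool goes at most 41.7 mm and 7.16 degrees, less where a joint would pass 70% of its speed; a pose out of reach is approached as far as the arm can. A call with a gripper value outside its range is refused whole. The fingers move at their own pace and stop on an object; the grip force is fixed at half the most. Time passes only in rows, so rows that do not move let the fingers close. It gives the time, the measured TCP pose, the force, the opening and the grip force at its end, in the units of the state.
- ctrl.read_state(): the state, without advancing time (a new reading comes with each control period).
- vision.capture(name): name is "scene" or "top"; returns a dict with "pixels" (480x640x3 uint8, red, green, blue), "z_map" (480x640 float32, m along the optical axis (not along the pixel's ray), 0 where there is no reading), "fx", "fy", "cx", "cy" (pixels), "R" (3x3) and "t" (3): a world point X has camera coordinates R X + t. Camera axes: x right, y down, z forward; pixel columns grow to the right and rows downward; lengths in m; the calibration is good to about 2 mm. A picture is of the moment at which its call begins.
- ctrl.close_job(): hands the job in; it is judged then, once.
The state is a dict: "time": time; "joint_pos": joint angles; "dq": joint speeds; "tau": joint torques, N m; "tcp_pos": TCP position; "tool_rot": TCP orientation; "force": force on the tool from outside, world axes, zero at the start; "moment": the same for the moment, N m; "grip_width": opening from 0.0 (shut) to 1.0 (fully open); "finger_force": force on a finger pad.
Only numpy, scipy, OpenCV 4.12 (cv2) and the standard library are available. Lean on these libraries where they do the work, as an engineer would, in place of code of your own. Each camera call takes 0.05 s, during which the arm holds its last target. There are 200 camera calls.

## Working session

There is one attempt and no reset: what is moved stays moved. The work goes in short steps, Python scripts to look and compute and a shell command to move; the robot and the scene stay as the last step left them, time stands still between calls to the robot, and variables do not carry over. Pictures are saved under pics/ and viewed, at most 14 in all, crops included, and the job is handed in when it is done.

```bash
ls; mkdir -p pics
cat > h.py <<'E'
import numpy as np, cv2
from station import ctrl, vision
def cap(name,fn=None):
    c=vision.capture(name)
    if fn: cv2.imwrite('pics/'+fn,c['pixels'][:,:,::-1])
    return c
def pts(c):
    z=c['z_map'];v,u=np.mgrid[:480,:640]
    P=np.stack([(u-c['cx'])/c['fx']*z,(v-c['cy'])/c['fy']*z,z],-1)
    W=(P-c['t'])@c['R']
    W[z==0]=np.nan
    return W
def st():
    s=ctrl.read_state();print({k:np.round(v,3).tolist() for k,v in s.items()});return s
E
python3 - <<'E'
from h import *
s=st();print(ctrl.hold_point_z)
for n in('top','scene'):
    c=cap(n,n+'1.png');print(n,c['fx'],c['cx'],c['cy'],np.round(c['R'],3).tolist(),np.round(c['t'],3))
    W=pts(c);np.save(n+'1.npy',W);print(np.nanmin(W,(0,1)),np.nanmax(W,(0,1)))
E
```

```text
pics
{'time': 0.0, 'joint_pos': [1.301, 0.261, -0.139, 1.173, 0.0, 1.571], 'dq': [-0.001, -0.0, 0.0, -0.001, -0.0, -0.001], 'tau': [-0.001, -40.568, 25.392, 0.019, -0.0, 0.0], 'tcp_pos': [0.14, 0.505, 0.23], 'tool_rot': [-0.0, 0.135, 0.991, -0.001], 'force': [-0.127, -0.59, 0.86], 'moment': [-0.019, -0.006, 0.052], 'finger_force': 0.0, 'grip_width': 1.003}
0.0187
top 550.7627694769187 318.42050624771616 239.89872158632087 [[-0.001, -1.0, -0.012], [-0.986, 0.003, -0.169], [0.169, 0.011, -0.985]] [0.008 0.558 1.322]
[-0.19653635 -1.35113361 -0.77810301] [1.75774985 1.39206364 0.70176551]
scene 575.7948351371721 318.80161329092994 236.6173185580076 [[0.647, 0.762, -0.006], [0.417, -0.361, -0.834], [-0.638, 0.538, -0.551]] [-0.385 -0.153  1.748]
[-1.81927637 -0.73489955 -0.76953235] [1.2489246  1.87346028 0.51978886]
```

View pics/top1.png

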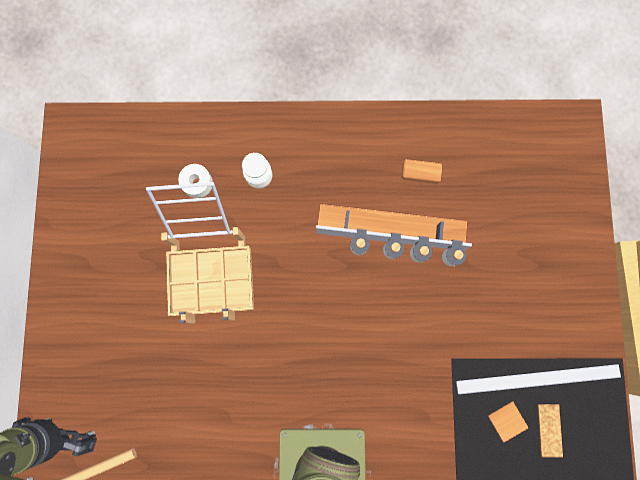

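View pics/scene1.png

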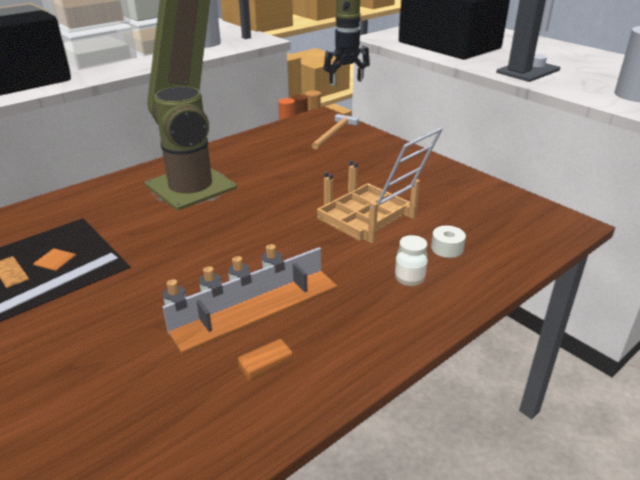

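The top view shows four canisters, with knobs at about (361,243), (396,247), (424,251) and (458,254). The carrier is at (210,280) with its grid leaning back, and the jar and spool are behind it.

```bash
cat >> h.py <<'E'
def knobs(W,box,zlo,zhi):
    x0,x1,y0,y1=box
    m=(W[...,2]>zlo)&(W[...,2]<zhi)&(W[...,0]>x0)&(W[...,0]<x1)&(W[...,1]>y0)&(W[...,1]<y1)
    n,l,s,c=cv2.connectedComponentsWithStats(m.astype(np.uint8))
    return [(np.round(c[i],1).tolist(),int(s[i,4]),np.round(np.median(W[l==i],0),4).tolist(),np.round(np.ptp(W[l==i],axis=0),3).tolist()) for i in range(1,n) if s[i,4]>4]
def carrier(W,box=(.2,.6,0,.5)):
    x0,x1,y0,y1=box
    m=(W[...,2]>.022)&(W[...,2]<.038)&(W[...,0]>x0)&(W[...,0]<x1)&(W[...,1]>y0)&(W[...,1]<y1)
    P=W[m][:,:2].astype(np.float32)
    return m,P
E
python3 - <<'E'
from h import *
W=np.load('top1.npy')
for k in knobs(W,(.2,.8,-.5,.1),.085,.13):print('knob',k)
for k in knobs(W,(.2,.8,-.5,.1),.066,.082):print('rail',k)
m=(W[...,2]>.066)&(W[...,2]<.082)&(W[...,0]>.3)&(W[...,1]<.1)&(W[...,1]>-.5)
m[:,:]&=np.mgrid[:480,:640][0]<400
m,P=carrier(W)
print(len(P),P.min(0),P.max(0),cv2.minAreaRect(P))
for k in knobs(W,(.2,.8,0,.6),.085,.13):print('post',k)
for k in knobs(W,(.3,.8,0,.6),.13,.35):print('grid',k)
print(W[260:300:4,318].round(3).tolist()[:2], W[245,361],W[300:302,300])
S=np.load('scene1.npy')
for k in knobs(S,(.2,.8,-.5,.1),.085,.13):print('Sknob',k)
for k in knobs(S,(.2,.8,0,.6),.085,.13):print('Spost',k)
for k in knobs(S,(.2,.8,0,.6),.13,.35):print('Sgrid',k)
E
```

```text
knob ([360.1, 242.5], 70, [0.5419, -0.0934, 0.1032], [0.02, 0.019, 0.024])
knob ([395.1, 246.6], 71, [0.5315, -0.1765, 0.1031], [0.02, 0.022, 0.02])
knob ([423.4, 250.0], 76, [0.5234, -0.2428, 0.1026], [0.02, 0.02, 0.022])
knob ([457.4, 254.1], 79, [0.5131, -0.3229, 0.1026], [0.019, 0.021, 0.023])
rail ([402.7, 243.6], 1429, [0.544, -0.1941, 0.0769], [0.098, 0.376, 0.016])
1359 [0.3568972  0.00243662] [0.586457   0.39177108] ((0.47067761421203613, 0.19190992414951324), (0.2117740511894226, 0.39207756519317627), 3.4999501705169678)
post ([254.4, 164.7], 495, [0.7364, 0.1627, 0.1], [0.061, 0.061, 0.023])
post ([199.3, 233.7], 375, [0.5633, 0.2912, 0.1099], [0.031, 0.185, 0.045])
post ([225.3, 313.3], 78, [0.3759, 0.2222, 0.1047], [0.026, 0.013, 0.032])
post ([183.0, 316.5], 83, [0.3671, 0.3207, 0.1026], [0.026, 0.013, 0.035])
grid ([186.4, 201.8], 901, [0.6138, 0.292, 0.2396], [0.076, 0.146, 0.164])
[[0.514, 0.008, 0.002], [0.504, 0.008, 0.001]] [ 0.53555188 -0.09554931  0.10463104] [[ 0.41258156  0.05385996 -0.00647942]
 [ 0.40979666  0.05365571 -0.00219203]]
Sknob ([270.5, 250.0], 111, [0.5481, -0.1015, 0.0986], [0.023, 0.024, 0.023])
Sknob ([236.9, 262.2], 118, [0.5382, -0.1849, 0.0998], [0.025, 0.023, 0.023])
Sknob ([208.2, 272.5], 122, [0.5298, -0.2512, 0.0994], [0.026, 0.023, 0.023])
Sknob ([171.8, 285.7], 131, [0.5204, -0.3318, 0.1003], [0.025, 0.022, 0.023])
Spost ([352.3, 166.2], 104, [0.3711, 0.3157, 0.1021], [0.033, 0.021, 0.032])
Spost ([327.8, 178.2], 108, [0.3795, 0.2171, 0.1022], [0.032, 0.019, 0.032])
Spost ([392.4, 196.3], 342, [0.5661, 0.2627, 0.1083], [0.038, 0.189, 0.044])
Spost ([412.5, 245.0], 454, [0.7427, 0.1524, 0.1001], [0.063, 0.064, 0.021])
Sgrid ([411.7, 158.1], 657, [0.6125, 0.2812, 0.2379], [0.078, 0.15, 0.161])
```

```bash
cat >> h.py <<'E'
from scipy.spatial.transform import Rotation as Ro
def to(x,y,z,yaw=None,n=8):
    """shift in tool axes (mm) to a world target; turn about tool z so that tool y stands at heading yaw+90 deg (world)"""
    s=ctrl.read_state();q=s['tool_rot'];R=Ro.from_quat([q[1],q[2],q[3],q[0]]).as_matrix()
    d=R.T@(np.array([x,y,z])-s['tcp_pos'])*1000
    h=np.degrees(np.arctan2(R[1,1],R[0,1]))-90
    tilt=np.degrees(np.arccos(np.clip(-R[2,2],-1,1)))
    print('t',round(s['time'],1),'tcp',np.round(s['tcp_pos'],4),'heading',round(h,2),'tilt',round(tilt,2),'grip',round(s['grip_width'],3),'ff',round(s['finger_force'],1),'F',np.round(s['force'],1))
    print(' shift mm',d.round(1),'/n',(d/n).round(1), '' if yaw is None else 'turn rz %.1f'%(-((yaw-h+90)%180-90)))
E
R8='-20,-23,2,0,0,0,0.5'
python3 -m pendant '[0,0,0,0,0,-4.2,1, 0,0,0,0,0,-4.2,0.5, -20,-22,2,0,0,0,0.5, -20,-22,2,0,0,0,0.5, -20,-22,2,0,0,0,0.5, -20,-22,2,0,0,0,0.5, -20,-22,2,0,0,0,0.5, -20,-22,2,0,0,0,0.5]'
python3 -m pendant '[-20,-23,2,0,0,0,0.5, -20,-23,2,0,0,0,0.5, -20,-23,2,0,0,0,0.5, -20,-23,2,0,0,0,0.5, -20,-23,2,0,0,0,0.5, -20,-23,2,0,0,0,0.5, -20,-23,2,0,0,0,0.5, -20,-23,2,0,0,0,0.5]'
python3 -m pendant '[-20,-23,2,0,0,0,0.5, -20,-23,2,0,0,0,0.5, -20,-23,2,0,0,0,0.5, -20,-23,2,0,0,0,0.5, -20,-23,2,0,0,0,0.5, -20,-23,2,0,0,0,0.5, -20,-23,2,0,0,0,0.5, 0,0,0,0,0,0,0.5]'
python3 - <<'E'
from h import *
to(.543,-.0945,.16,-7.15,2)
W=pts(cap('top'))
m=(W[...,2]>.098)&(W[...,2]<.11)&(W[...,1]<-.05)
for k in knobs(W,(.45,.6,-.5,-.05),.0985,.112):print('ktop',k)
m,P=carrier(W,(.37,.56,.13,.45))
q=cv2.boxPoints(cv2.minAreaRect(P));print(cv2.minAreaRect(P),q.mean(0))
for k in knobs(W,(.2,.6,.1,.5),.085,.13):print('post',k)
E
```

```text
time: 0.77
tcp_pos: [0.2431, 0.3587, 0.2188]
tool_rot: [-0.0, 0.061, 0.998, -0.0]
force: [0.1, -0.7, -0.5]
grip_width: 0.501
finger_force: 0.0
time: 1.43
tcp_pos: [0.3792, 0.1565, 0.203]
tool_rot: [-0.0, 0.062, 0.998, -0.0]
force: [0.4, -0.9, -0.1]
grip_width: 0.502
finger_force: 0.0
time: 2.1
tcp_pos: [0.5011, -0.0229, 0.1886]
tool_rot: [0.001, 0.064, 0.998, -0.001]
force: [0.6, 0.1, -0.6]
grip_width: 0.502
finger_force: 0.0
t 2.1 tcp [ 0.5011 -0.0229  0.1886] heading -7.33 tilt 0.17 grip 0.502 ff 0.0 F [ 0.6  0.1 -0.6]
 shift mm [-50.6 -65.6  28.8] /n [-25.3 -32.8  14.4] turn rz -0.2
ktop ([395.5, 246.3], 63, [0.5333, -0.1782, 0.1036], [0.019, 0.02, 0.011])
ktop ([424.0, 249.9], 62, [0.5236, -0.2445, 0.1025], [0.02, 0.02, 0.009])
ktop ([458.1, 253.8], 60, [0.5137, -0.3248, 0.1035], [0.019, 0.02, 0.009])
((0.465313196182251, 0.2806870937347412), (0.18827566504478455, 0.2197580486536026), 0.09122088551521301) [0.4653132 0.2806871]
post ([199.5, 233.6], 379, [0.5631, 0.2897, 0.1097], [0.03, 0.184, 0.045])
post ([225.3, 313.3], 77, [0.3759, 0.2225, 0.1043], [0.026, 0.013, 0.033])
post ([183.0, 316.5], 83, [0.3674, 0.3207, 0.1021], [0.026, 0.013, 0.032])
```

```bash
python3 -m pendant '[-25,-33,14,0,0,0,0.5, -25,-33,14,0,0,0,0.5, 0,0,0,0,0,0,0.5, 0,0,25,0,0,0,0.5, 0,0,25,0,0,0,0.5, 0,0,15,0,0,0,0.5, 0,0,0,0,0,0,0.5]'
python3 - <<'E'
from h import *
to(.543,-.095,.083,-7.15,1)
E
```

```text
time: 2.73
tcp_pos: [0.5337, -0.0856, 0.0942]
tool_rot: [-0.004, 0.061, 0.998, 0.001]
force: [-0.9, -0.3, 0.9]
grip_width: 0.505
finger_force: 0.0
t 2.7 tcp [ 0.5337 -0.0856  0.0942] heading -7.01 tilt 0.48 grip 0.505 ff 0.0 F [-0.9 -0.3  0.9]
 shift mm [-10.4  -8.2  11.1] /n [-10.4  -8.2  11.1] turn rz 0.1
```

```bash
python3 -m pendant '[0,0,0,0,0,0,0.5,0,0,0,0,0,0,0.5,0,0,0,0,0,0,0.5]'
python3 - <<'E'
from h import *
to(.543,-.095,.083,-7.15,1)
E
```

```text
time: 2.98
tcp_pos: [0.5387, -0.087, 0.0991]
tool_rot: [0.001, 0.061, 0.998, -0.0]
force: [-0.3, 0.8, 0.3]
grip_width: 0.504
finger_force: 0.0
t 3.0 tcp [ 0.5387 -0.087   0.0991] heading -7.02 tilt 0.15 grip 0.504 ff 0.0 F [-0.3  0.8  0.3]
 shift mm [-5.2 -7.4 16.2] /n [-5.2 -7.4 16.2] turn rz 0.1
```

```bash
python3 -m pendant '[-5,-8,0,0,0,0,0.5,0,0,8,0,0,0,0.5,0,0,8,0,0,0,0.5,0,0,0,0,0,0,0.5,0,0,0,0,0,0,0.5]'
python3 -m pendant '[0,0,0,0,0,0,0,0,0,0,0,0,0,0,0,0,0,0,0,0,0,0,0,0,0,0,0,0,0,0,0,0,0,0,0]'
python3 - <<'E'
from h import *
to(.543,-.095,.083,-7.15,1)
E
```

```text
time: 3.4
tcp_pos: [0.5407, -0.0958, 0.0806]
tool_rot: [-0.001, 0.062, 0.998, 0.0]
force: [-0.2, -0.4, -0.1]
grip_width: 0.5
finger_force: 0.0
time: 3.82
tcp_pos: [0.5417, -0.0955, 0.0819]
tool_rot: [0.0, 0.061, 0.998, 0.0]
force: [-0.1, 3.0, 2.2]
grip_width: 0.234
finger_force: 58.6
t 3.8 tcp [ 0.5417 -0.0955  0.0819] heading -7.04 tilt 0.04 grip 0.234 ff 58.6 F [-0.1  3.   2.2]
 shift mm [-1.2  0.6 -1.1] /n [-1.2  0.6 -1.1] turn rz 0.1
```

```bash
python3 -m pendant '[0,0,-6,0,0,0,0,0,0,-8,0,0,0,0,0,0,-10,0,0,0,0,0,0,-12,0,0,0,0,0,0,-16,0,0,0,0,0,0,-20,0,0,0,0,0,0,-20,0,0,0,0,0,0,-20,0,0,0,0]'
python3 -m pendant '[0,0,-12,0,0,0,0,0,0,-6,0,0,0,0,0,0,0,0,0,0,0]'
python3 - <<'E'
from h import *
c=cap('scene','s2.png');cv2.imwrite('pics/s2.png',cv2.resize(c['pixels'][150:350,130:450,::-1],None,fx=2,fy=2))
np.set_printoptions(suppress=True)
o=np.array([.462,.280]);a=np.radians(5.1);R=np.array([[np.cos(a),-np.sin(a)],[np.sin(a),np.cos(a)]])
for n,p in dict(p12=(.0385,.068),p11=(.0385,0),p10=(.0385,-.068),p00=(-.0385,-.068),p02=(-.0385,.068)).items(): print(n,(o+R@p).round(4))
to(.4945,.3512,.21,5.1,20)
E
```

```text
time: 4.48
tcp_pos: [0.5412, -0.096, 0.1953]
tool_rot: [-0.0, 0.062, 0.998, -0.0]
force: [-0.3, -0.1, -1.9]
grip_width: 0.233
finger_force: 59.0
time: 4.73
tcp_pos: [0.5426, -0.0962, 0.2138]
tool_rot: [0.002, 0.062, 0.998, -0.0]
force: [-0.0, 0.0, -1.9]
grip_width: 0.23
finger_force: 59.0
p12 [0.4943 0.3512]
p11 [0.5003 0.2834]
p10 [0.5064 0.2157]
p00 [0.4297 0.2088]
p02 [0.4176 0.3443]
t 4.8 tcp [ 0.5419 -0.096   0.2124] heading -7.06 tilt 0.08 grip 0.232 ff 59.0 F [-0.9 -0.4 -2.5]
 shift mm [102.  438.    2.1] /n [ 5.1 21.9  0.1] turn rz -12.2
```

View pics/s2.png

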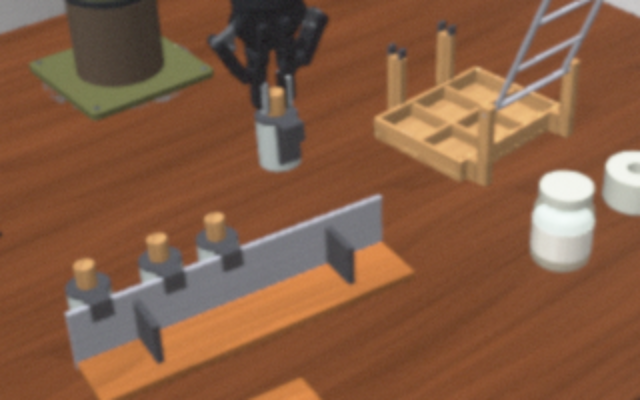

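```bash
python3 -m pendant '[0,0,0,0,0,-4,0,0,0,0,0,0,-4,0,0,0,0,0,0,-4.2,0,1,12,0,0,0,0,0,1,20,0,0,0,0,0,1,22,0,0,0,0,0,1,22,0,0,0,0,0,1,22,0,0,0,0,0]'
python3 -m pendant '[1,22,0,0,0,0,0,0,22,0,0,0,0,0,0,22,0,0,0,0,0,0,22,0,0,0,0,0,0,22,0,0,0,0,0,0,22,0,0,0,0,0,0,22,0,0,0,0,0,0,22,0,0,0,0,0]'
python3 -m pendant '[0,22,0,0,0,0,0,0,22,0,0,0,0,0,0,22,0,0,0,0,0,0,22,0,0,0,0,0,0,22,0,0,0,0,0,0,22,0,0,0,0,0,0,12,0,0,0,0,0,0,0,0,0,0,0,0]'
python3 -m pendant '[0,0,0,0,0,0,0,0,0,0,0,0,0,0,0,0,0,0,0,0,0]'
cat >> h.py <<'E'
def car():
    """carrier pose from its catch posts (top view), print pockets"""
    W=pts(cap('top'))
    k=[k for k in knobs(W,(.3,.46,.12,.45),.088,.125) if k[3][1]<.03 and k[1]>30]
    for i in k: print(' post',i)
    k=sorted([i[2][:2] for i in k],key=lambda p:p[1])
    if len(k)<2: return W
    a,b=np.array(k[0]),np.array(k[-1]); v=b-a; th=-np.arctan2(v[0],v[1])
    R=np.array([[np.cos(th),-np.sin(th)],[np.sin(th),np.cos(th)]])
    o=(a+b)/2+R@[.0905,0]
    print('gap %.4f yaw %.1f'%(np.hypot(*v),np.degrees(th)),'o',o.round(4))
    for n,p in dict(p12=(.0385,.068),p11=(.0385,0),p10=(.0385,-.068),p00=(-.0385,-.068),p01=(-.0385,0),p02=(-.0385,.068)).items(): print(n,(o+R@p).round(4),end=' ')
    print(); return W
E
python3 - <<'E'
from h import *
to(.4943,.3512,.09,5.1,1)
car()
E
```

```text
time: 5.45
tcp_pos: [0.5266, 0.0028, 0.2106]
tool_rot: [-0.001, -0.044, 0.999, 0.0]
force: [1.0, -1.1, -2.6]
grip_width: 0.229
finger_force: 59.1
time: 6.12
tcp_pos: [0.5096, 0.1779, 0.2106]
tool_rot: [-0.001, -0.044, 0.999, -0.0]
force: [0.3, -0.4, -2.5]
grip_width: 0.233
finger_force: 59.1
time: 6.78
tcp_pos: [0.4971, 0.3224, 0.2106]
tool_rot: [-0.001, -0.046, 0.999, 0.0]
force: [-0.1, 0.0, -2.8]
grip_width: 0.237
finger_force: 59.1
time: 7.03
tcp_pos: [0.4981, 0.3188, 0.2114]
tool_rot: [-0.0, -0.044, 0.999, -0.0]
force: [0.0, 0.1, -2.7]
grip_width: 0.232
finger_force: 59.1
t 7.0 tcp [0.4981 0.3188 0.2114] heading 5.06 tilt 0.06 grip 0.232 ff 59.1 F [ 0.   0.1 -2.7]
 shift mm [  0.8  32.7 121.4] /n [  0.8  32.7 121.4] turn rz -0.0
 post ([225.2, 313.1], 73, [0.3761, 0.2225, 0.1035], [0.026, 0.013, 0.032])
```

```bash
python3 -m pendant '[1,16,0,0,0,0,0,0,16,0,0,0,0,0,0,0,0,0,0,0,0,0,0,0,0,0,0,0,0,0,20,0,0,0,0,0,0,20,0,0,0,0,0,0,20,0,0,0,0,0,0,20,0,0,0,0]'
python3 -m pendant '[0,0,15,0,0,0,0,0,0,15,0,0,0,0,0,0,10,0,0,0,0,0,0,10,0,0,0,0,0,0,5,0,0,0,0,0,0,0,0,0,0,0,0,0,0,0,0,0,0]'
python3 - <<'E'
from h import *
to(.4943,.3512,.071,5.1,1)
cap('top')
c=cap('scene');cv2.imwrite('pics/s3.png',cv2.resize(c['pixels'][110:260,300:470,::-1],None,fx=3,fy=3))
E
```

```text
time: 7.75
tcp_pos: [0.4944, 0.3518, 0.1309]
tool_rot: [0.0, -0.045, 0.999, -0.0]
force: [-0.1, 0.1, -1.7]
grip_width: 0.233
finger_force: 59.3
time: 8.33
tcp_pos: [0.4946, 0.3519, 0.0769]
tool_rot: [0.0, -0.045, 0.999, 0.0]
force: [1.3, -0.1, -1.2]
grip_width: 0.235
finger_force: 59.3
t 8.3 tcp [0.4946 0.3519 0.0769] heading 5.14 tilt 0.02 grip 0.235 ff 59.3 F [ 1.3 -0.1 -1.2]
 shift mm [ 0.3 -0.6  5.9] /n [ 0.3 -0.6  5.9] turn rz 0.0
```

View pics/s3.png

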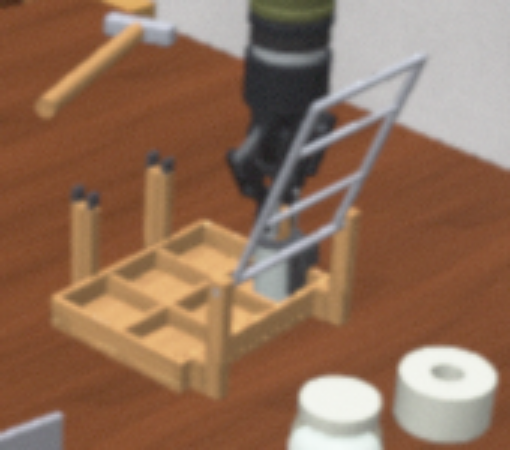

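The can is inside pocket12, seen at (275,275), about 6 mm above the floor.

```bash
python3 -m pendant '[0,0,2.5,0,0,0,0,0,0,2.5,0,0,0,0,0,0,0,0,0,0,0,0,0,0,0,0,0,0]'
python3 -m pendant '[0,0,1.5,0,0,0,0,0,0,0,0,0,0,0,0,0,0,0,0,0,0]'
```

```text
time: 8.77
tcp_pos: [0.4944, 0.3518, 0.0717]
tool_rot: [0.0, -0.045, 0.999, 0.0]
force: [-0.2, -0.1, -1.8]
grip_width: 0.241
finger_force: 59.5
time: 9.02
tcp_pos: [0.4952, 0.352, 0.0713]
tool_rot: [0.001, -0.045, 0.999, 0.0]
force: [0.2, -1.4, 6.0]
grip_width: 0.232
finger_force: 60.1
```

```bash
python3 -m pendant '[0,0,0,0,0,0,0.5,0,0,0,0,0,0,0.5,0,0,0,0,0,0,0.5,0,0,0,0,0,0,0.5,0,0,-10,0,0,0,0.5,0,0,-15,0,0,0,0.5,0,0,-25,0,0,0,0.5,0,0,-25,0,0,0,0.5]'
python3 -m pendant '[0,0,-25,0,0,0,0.5,0,0,-20,0,0,0,0.5,0,0,-10,0,0,0,0.5,0,0,0,0,0,4,0.5,0,0,0,0,0,4,0.5,0,0,0,0,0,4.2,0.5,0,0,0,0,0,0,0.5,0,0,0,0,0,0,0.5]'
python3 - <<'E'
from h import *
to(.533,-.177,.16,-7.15,24)
W=car()
for k in knobs(W,(.45,.6,-.5,-.05),.0985,.112):print('ktop',k)
for k in knobs(W,(.38,.55,.15,.45),.07,.112):print('placed',k)
E
```

```text
time: 9.68
tcp_pos: [0.4937, 0.3512, 0.1457]
tool_rot: [-0.001, -0.045, 0.999, -0.001]
force: [1.0, 1.0, 0.8]
grip_width: 0.502
finger_force: 0.0
time: 10.35
tcp_pos: [0.4941, 0.3515, 0.1998]
tool_rot: [-0.0, 0.061, 0.998, -0.0]
force: [-0.3, -0.2, 0.9]
grip_width: 0.496
finger_force: 0.0
t 10.3 tcp [0.4941 0.3515 0.1998] heading -6.95 tilt 0.05 grip 0.496 ff 0.0 F [-0.3 -0.2  0.9]
 shift mm [-102.6 -519.9   40. ] /n [ -4.3 -21.7   1.7] turn rz 0.2
 post ([225.2, 313.3], 74, [0.3761, 0.2228, 0.105], [0.025, 0.012, 0.031])
 post ([183.1, 316.0], 71, [0.3693, 0.3206, 0.1021], [0.026, 0.013, 0.028])
gap 0.0980 yaw 4.0 o [0.463 0.278]
p12 [0.4967 0.3485] p11 [0.5014 0.2806] p10 [0.5061 0.2128] p00 [0.4293 0.2075] p01 [0.4246 0.2753] p02 [0.4199 0.3431] 
ktop ([395.6, 246.2], 59, [0.5327, -0.1779, 0.1034], [0.019, 0.022, 0.01])
ktop ([423.9, 249.8], 65, [0.5235, -0.2445, 0.1029], [0.02, 0.021, 0.01])
ktop ([458.0, 254.0], 67, [0.5134, -0.3242, 0.1033], [0.02, 0.021, 0.011])
placed ([166.7, 241.0], 15, [0.5493, 0.3725, 0.091], [0.002, 0.01, 0.036])
placed ([176.5, 263.6], 34, [0.4934, 0.3465, 0.0865], [0.019, 0.017, 0.025])
placed ([226.8, 310.0], 16, [0.3826, 0.2192, 0.0964], [0.008, 0.01, 0.034])
```

```bash
python3 -m pendant '[-4,-20,0,0,0,0,0.5,-4,-22,0,0,0,0,0.5,-4,-22,0,0,0,0,0.5,-4,-22,0,0,0,0,0.5,-4,-22,0,0,0,0,0.5,-4,-22,0,0,0,0,0.5,-4,-22,0,0,0,0,0.5,-4,-22,0,0,0,0,0.5]'
python3 -m pendant '[-4,-22,0,0,0,0,0.5,-4,-22,0,0,0,0,0.5,-4,-22,0,0,0,0,0.5,-4,-22,0,0,0,0,0.5,-4,-22,0,0,0,0,0.5,-4,-22,0,0,0,0,0.5,-4,-22,0,0,0,0,0.5,-4,-22,0,0,0,0,0.5]'
python3 -m pendant '[-4,-22,6,0,0,0,0.5,-4,-22,6,0,0,0,0.5,-4,-22,6,0,0,0,0.5,-4,-22,6,0,0,0,0.5,-4,-22,6,0,0,0,0.5,-4,-22,6,0,0,0,0.5,-4,-22,4,0,0,0,0.5,-4,-22,0,0,0,0,0.5]'
python3 -m pendant '[0,0,0,0,0,0,0.5,0,0,0,0,0,0,0.5,0,0,0,0,0,0,0.5]'
python3 - <<'E'
from h import *
to(.533,-.178,.1,-7.15,1)
E
```

```text
time: 11.07
tcp_pos: [0.5046, 0.174, 0.2]
tool_rot: [-0.0, 0.061, 0.998, -0.0]
force: [-0.3, 0.4, 0.1]
grip_width: 0.504
finger_force: 0.0
time: 11.73
tcp_pos: [0.5147, -0.0046, 0.2]
tool_rot: [-0.0, 0.061, 0.998, -0.0]
force: [0.6, -0.7, -0.6]
grip_width: 0.5
finger_force: 0.0
time: 12.4
tcp_pos: [0.5241, -0.1829, 0.1589]
tool_rot: [-0.001, 0.061, 0.998, 0.0]
force: [-0.1, 1.2, -0.5]
grip_width: 0.494
finger_force: 0.0
time: 12.65
tcp_pos: [0.5248, -0.1817, 0.16]
tool_rot: [-0.0, 0.061, 0.998, 0.0]
force: [-0.2, 0.2, -0.4]
grip_width: 0.5
finger_force: 0.0
t 12.7 tcp [ 0.5248 -0.1817  0.16  ] heading -7.03 tilt 0.05 grip 0.5 ff 0.0 F [-0.2  0.2 -0.4]
 shift mm [-7.7  4.7 60. ] /n [-7.7  4.7 60. ] turn rz 0.1
```

```bash
python3 -m pendant '[-8,4.7,0,0,0,0,0.5,0,0,0,0,0,0,0.5,0,0,0,0,0,0,0.5,0,0,20,0,0,0,0.5,0,0,20,0,0,0,0.5,0,0,20,0,0,0,0.5,0,0,12,0,0,0,0.5,0,0,6,0,0,0,0.5]'
python3 -m pendant '[0,0,0,0,0,0,0.5,0,0,0,0,0,0,0.5,0,0,0,0,0,0,0,0,0,0,0,0,0,0,0,0,0,0,0,0,0,0,0,0,0,0,0,0,0,0,0,0,0,0,0]'
python3 - <<'E'
from h import *
to(.533,-.178,.083,-7.15,1)
E
```

```text
time: 13.32
tcp_pos: [0.5322, -0.1773, 0.0803]
tool_rot: [-0.002, 0.061, 0.998, 0.0]
force: [-0.1, -0.3, 0.2]
grip_width: 0.498
finger_force: 0.0
time: 13.9
tcp_pos: [0.5345, -0.1785, 0.0834]
tool_rot: [0.001, 0.062, 0.998, -0.0]
force: [-0.3, 1.3, 6.4]
grip_width: 0.233
finger_force: 58.6
t 13.9 tcp [ 0.5345 -0.1785  0.0834] heading -7.05 tilt 0.14 grip 0.233 ff 58.6 F [-0.3  1.3  6.4]
 shift mm [1.6 0.3 0.4] /n [1.6 0.3 0.4] turn rz 0.1
```

```bash
python3 -m pendant '[0,0,-6,0,0,0,0,0,0,-8,0,0,0,0,0,0,-10,0,0,0,0,0,0,-12,0,0,0,0,0,0,-16,0,0,0,0,0,0,-20,0,0,0,0,0,0,-20,0,0,0,0,0,0,-20,0,0,0,0]'
python3 -m pendant '[0,0,-12,0,0,0,0,0,0,-6,0,0,0,0,0,0,0,0,0,0,0,0,0,0,0,0,-4,0,0,0,0,0,0,-4,0,0,0,0,0,0,-4.2,0,-1,12,0,0,0,0,0,-1,20,0,0,0,0,0]'
python3 -m pendant '[-1,22,0,0,0,0,0,-1,22,0,0,0,0,0,-1,22,0,0,0,0,0,-1,22,0,0,0,0,0,-1,22,0,0,0,0,0,0,22,0,0,0,0,0,0,22,0,0,0,0,0,0,22,0,0,0,0,0]'
python3 -m pendant '[0,22,0,0,0,0,0,0,22,0,0,0,0,0,0,22,0,0,0,0,0,0,22,0,0,0,0,0,0,22,0,0,0,0,0,0,22,0,0,0,0,0,0,12,0,0,0,0,0,0,0,0,0,0,0,0]'
python3 -m pendant '[0,0,0,0,0,0,0,0,0,0,0,0,0,0,0,0,0,0,0,0,0]'
python3 - <<'E'
from h import *
to(.506,.2145,.09,5.1,1)
W=car()
for k in knobs(W,(.38,.55,.25,.45),.07,.112):print('placed',k)
E
```

```text
time: 14.57
tcp_pos: [0.5325, -0.1784, 0.1955]
tool_rot: [-0.001, 0.062, 0.998, -0.0]
force: [0.6, 0.1, -0.2]
grip_width: 0.232
finger_force: 59.0
time: 15.23
tcp_pos: [0.532, -0.1467, 0.211]
tool_rot: [-0.001, -0.043, 0.999, 0.0]
force: [-0.1, -0.9, -1.2]
grip_width: 0.238
finger_force: 59.0
time: 15.9
tcp_pos: [0.5205, 0.0312, 0.2113]
tool_rot: [-0.001, -0.044, 0.999, 0.0]
force: [0.6, 0.1, -1.0]
grip_width: 0.232
finger_force: 59.0
time: 16.57
tcp_pos: [0.5079, 0.1752, 0.2114]
tool_rot: [-0.001, -0.046, 0.999, 0.0]
force: [0.2, -0.2, -1.0]
grip_width: 0.236
finger_force: 59.0
time: 16.82
tcp_pos: [0.5088, 0.1719, 0.2119]
tool_rot: [-0.0, -0.044, 0.999, -0.0]
force: [0.5, 0.9, -1.6]
grip_width: 0.229
finger_force: 59.0
t 16.8 tcp [0.5088 0.1719 0.2119] heading 5.05 tilt 0.05 grip 0.229 ff 59.0 F [ 0.5  0.9 -1.6]
 shift mm [ -1.1  42.8 121.9] /n [ -1.1  42.8 121.9] turn rz -0.0
placed ([170.6, 261.0], 12, [0.5005, 0.36, 0.0918], [0.014, 0.004, 0.008])
```

```bash
cat >> h.py <<'E'
def scar():
    S=pts(cap('scene'))
    for k in knobs(S,(.3,.46,.12,.45),.088,.125): print(' Spost',k)
    return S
E
python3 - <<'E'
from h import *
scar()
E
```

```text
Spost ([356.4, 162.6], 5, [0.3754, 0.3255, 0.1157], [0.005, 0.007, 0.006])
 Spost ([327.7, 177.5], 95, [0.3785, 0.2173, 0.103], [0.031, 0.019, 0.03])
```

```bash
python3 -m pendant '[-1,22,0,0,0,0,0,0,21,0,0,0,0,0,0,0,0,0,0,0,0,0,0,0,0,0,0,0,0,0,20,0,0,0,0,0,0,20,0,0,0,0,0,0,20,0,0,0,0,0,0,20,0,0,0,0]'
python3 -m pendant '[0,0,15,0,0,0,0,0,0,15,0,0,0,0,0,0,10,0,0,0,0,0,0,10,0,0,0,0,0,0,5,0,0,0,0,0,0,0,0,0,0,0,0,0,0,0,0,0,0]'
python3 -m pendant '[0,0,2,0,0,0,0,0,0,2,0,0,0,0,0,0,0,0,0,0,0,0,0,0,0,0,0,0]'
python3 - <<'E'
from h import *
to(.506,.2145,.071,5.1,1)
E
```

```text
time: 17.58
tcp_pos: [0.5063, 0.2144, 0.1315]
tool_rot: [0.0, -0.044, 0.999, -0.0]
force: [0.2, 0.1, -1.1]
grip_width: 0.234
finger_force: 59.1
time: 18.17
tcp_pos: [0.5063, 0.2156, 0.0773]
tool_rot: [0.0, -0.045, 0.999, -0.0]
force: [0.1, 0.1, -1.5]
grip_width: 0.235
finger_force: 59.1
time: 18.5
tcp_pos: [0.5065, 0.2159, 0.0735]
tool_rot: [0.0, -0.045, 0.999, 0.0]
force: [-0.3, 0.3, -0.3]
grip_width: 0.232
finger_force: 59.2
t 18.5 tcp [0.5065 0.2159 0.0735] heading 5.15 tilt 0.06 grip 0.232 ff 59.2 F [-0.3  0.3 -0.3]
 shift mm [ 0.6 -1.4  2.5] /n [ 0.6 -1.4  2.5] turn rz 0.0
```

```bash
python3 -m pendant '[0,0,2,0,0,0,0,0,0,0,0,0,0,0,0,0,0,0,0,0,0]'
python3 -m pendant '[0,0,0,0,0,0,0.5,0,0,0,0,0,0,0.5,0,0,0,0,0,0,0.5,0,0,0,0,0,0,0.5,0,0,-10,0,0,0,0.5,0,0,-15,0,0,0,0.5,0,0,-25,0,0,0,0.5,0,0,-25,0,0,0,0.5]'
python3 -m pendant '[0,0,-25,0,0,0,0.5,0,0,-20,0,0,0,0.5,0,0,-10,0,0,0,0.5,0,0,0,0,0,4,0.5,0,0,0,0,0,4,0.5,0,0,0,0,0,4.2,0.5,0,0,0,0,0,0,0.5,0,0,0,0,0,0,0.5]'
python3 - <<'E'
from h import *
to(.524,-.2445,.16,-7.15,22)
W=car()
for k in knobs(W,(.38,.55,.15,.45),.07,.112):print('placed',k)
E
```

```text
time: 18.75
tcp_pos: [0.5079, 0.2162, 0.0731]
tool_rot: [0.002, -0.045, 0.999, 0.0]
force: [-0.5, -0.8, 9.2]
grip_width: 0.234
finger_force: 60.3
time: 19.42
tcp_pos: [0.5052, 0.2154, 0.1467]
tool_rot: [-0.001, -0.045, 0.999, -0.0]
force: [0.9, -0.3, 0.2]
grip_width: 0.5
finger_force: 0.0
time: 20.08
tcp_pos: [0.5058, 0.2156, 0.2008]
tool_rot: [-0.0, 0.061, 0.998, -0.0]
force: [-0.4, -0.5, 0.5]
grip_width: 0.502
finger_force: 0.0
t 20.1 tcp [0.5058 0.2156 0.2008] heading -6.95 tilt 0.05 grip 0.502 ff 0.0 F [-0.4 -0.5  0.5]
 shift mm [ -73.8 -454.5   40.9] /n [ -3.4 -20.7   1.9] turn rz 0.2
placed ([231.6, 259.3], 45, [0.5046, 0.2146, 0.0897], [0.012, 0.02, 0.027])
```

```bash
python3 -m pendant '[-4,-20,0,0,0,0,0.5,-4,-22,0,0,0,0,0.5,-4,-22,0,0,0,0,0.5,-4,-22,0,0,0,0,0.5,-4,-22,0,0,0,0,0.5,-4,-22,0,0,0,0,0.5,-4,-22,0,0,0,0,0.5,-4,-22,0,0,0,0,0.5]'
python3 -m pendant '[-4,-22,0,0,0,0,0.5,-4,-22,0,0,0,0,0.5,-4,-22,0,0,0,0,0.5,-4,-22,0,0,0,0,0.5,-4,-22,0,0,0,0,0.5,-4,-22,0,0,0,0,0.5,-4,-22,0,0,0,0,0.5,-4,-22,0,0,0,0,0.5]'
python3 -m pendant '[-4,-22,10,0,0,0,0.5,-4,-22,10,0,0,0,0.5,-4,-22,10,0,0,0,0.5,0,-22,8,0,0,0,0.5,0,-15,0,0,0,0,0.5,0,0,0,0,0,0,0.5,0,0,0,0,0,0,0.5,0,0,0,0,0,0,0.5]'
python3 - <<'E'
from h import *
to(.524,-.2445,.1,-7.15,1)
W=car()
for k in knobs(W,(.38,.55,.15,.45),.07,.112):print('placed',k)
for k in knobs(W,(.45,.6,-.5,-.3),.0985,.112):print('ktop',k)
E
```

```text
time: 20.8
tcp_pos: [0.5163, 0.038, 0.201]
tool_rot: [-0.0, 0.061, 0.998, -0.0]
force: [0.7, 0.1, 0.5]
grip_width: 0.501
finger_force: 0.0
time: 21.47
tcp_pos: [0.5264, -0.1406, 0.2009]
tool_rot: [-0.0, 0.061, 0.998, 0.0]
force: [0.6, 0.2, 0.1]
grip_width: 0.498
finger_force: 0.0
time: 22.13
tcp_pos: [0.526, -0.2426, 0.1636]
tool_rot: [0.0, 0.061, 0.998, 0.0]
force: [0.6, -0.1, 0.1]
grip_width: 0.501
finger_force: 0.0
t 22.1 tcp [ 0.526  -0.2426  0.1636] heading -7.02 tilt 0.04 grip 0.501 ff 0.0 F [ 0.6 -0.1  0.1]
 shift mm [ 1.8 -2.2 63.6] /n [ 1.8 -2.2 63.6] turn rz 0.1
 post ([225.2, 313.4], 75, [0.376, 0.2226, 0.1036], [0.025, 0.013, 0.031])
 post ([182.9, 316.4], 81, [0.3693, 0.3211, 0.102], [0.026, 0.013, 0.03])
gap 0.0987 yaw 3.9 o [0.4629 0.278 ]
p12 [0.4967 0.3484] p11 [0.5014 0.2806] p10 [0.506  0.2128] p00 [0.4291 0.2075] p01 [0.4245 0.2754] p02 [0.4199 0.3432] 
placed ([167.0, 241.1], 13, [0.5494, 0.3719, 0.0913], [0.002, 0.011, 0.034])
placed ([231.2, 257.3], 81, [0.5093, 0.2152, 0.0915], [0.025, 0.026, 0.028])
placed ([174.8, 261.2], 93, [0.5002, 0.3501, 0.0908], [0.028, 0.031, 0.027])
placed ([227.0, 310.0], 15, [0.3827, 0.2193, 0.0983], [0.008, 0.012, 0.029])
```

```bash
python3 -m pendant '[2,-2,0,0,0,0,0.5,0,0,20,0,0,0,0.5,0,0,20,0,0,0,0.5,0,0,20,0,0,0,0.5,0,0,12,0,0,0,0.5,0,0,7.5,0,0,0,0.5,0,0,0,0,0,0,0.5,0,0,0,0,0,0,0.5]'
python3 -m pendant '[0,0,0,0,0,0,0,0,0,0,0,0,0,0,0,0,0,0,0,0,0,0,0,0,0,0,0,0,0,0,0,0,0,0,0,0,0,0,0,0,0,0]'
python3 - <<'E'
from h import *
to(.524,-.2445,.083,-7.15,1)
E
```

```text
time: 22.85
tcp_pos: [0.5238, -0.2445, 0.0839]
tool_rot: [0.0, 0.061, 0.998, 0.0]
force: [0.1, 0.1, 0.6]
grip_width: 0.502
finger_force: 0.0
time: 23.35
tcp_pos: [0.5246, -0.2451, 0.085]
tool_rot: [0.001, 0.061, 0.998, -0.0]
force: [-0.0, 1.4, 6.0]
grip_width: 0.23
finger_force: 58.6
t 23.4 tcp [ 0.5246 -0.2451  0.085 ] heading -7.05 tilt 0.15 grip 0.23 ff 58.6 F [-0.   1.4  6. ]
 shift mm [0.7 0.5 2. ] /n [0.7 0.5 2. ] turn rz 0.1
```

```bash
python3 -m pendant '[0,0,-6,0,0,0,0,0,0,-8,0,0,0,0,0,0,-10,0,0,0,0,0,0,-12,0,0,0,0,0,0,-16,0,0,0,0,0,0,-20,0,0,0,0,0,0,-20,0,0,0,0,0,0,-20,0,0,0,0]'
python3 -m pendant '[0,0,-12,0,0,0,0,0,0,-6,0,0,0,0,0,0,0,0,0,0,0,0,0,0,0,0,-4,0,0,0,0,0,0,-4,0,0,0,0,0,0,-3.8,0,2,12,0,0,0,0,0,2,20,0,0,0,0,0]'
python3 -m pendant '[3,22,0,0,0,0,0,3,22,0,0,0,0,0,3,22,0,0,0,0,0,3,22,0,0,0,0,0,3,22,0,0,0,0,0,3,22,0,0,0,0,0,3,22,0,0,0,0,0,3,22,0,0,0,0,0]'
python3 -m pendant '[2,22,0,0,0,0,0,2,22,0,0,0,0,0,2,22,0,0,0,0,0,2,22,0,0,0,0,0,2,22,0,0,0,0,0,2,22,0,0,0,0,0,2,22,0,0,0,0,0,2,22,0,0,0,0,0]'
python3 -m pendant '[2,22,0,0,0,0,0,2,22,0,0,0,0,0,2,22,0,0,0,0,0,2,22,0,0,0,0,0,2,22,0,0,0,0,0,2,22,0,0,0,0,0,0,12,0,0,0,0,0,0,0,0,0,0,0,0]'
python3 -m pendant '[0,0,0,0,0,0,0,0,0,0,0,0,0,0,0,0,0,0,0,0,0]'
python3 - <<'E'
from h import *
to(.4185,.344,.09,5,1)
W=car()
scar()
for k in knobs(W,(.38,.55,.15,.45),.07,.112):print('placed',k)
E
```

```text
time: 24.02
tcp_pos: [0.5226, -0.2448, 0.1969]
tool_rot: [-0.001, 0.062, 0.998, 0.0]
force: [0.5, 0.4, -1.7]
grip_width: 0.228
finger_force: 58.8
time: 24.68
tcp_pos: [0.5163, -0.2137, 0.2123]
tool_rot: [-0.001, -0.039, 0.999, 0.0]
force: [-0.3, 0.1, -1.9]
grip_width: 0.234
finger_force: 59.0
time: 25.35
tcp_pos: [0.4767, -0.0383, 0.2128]
tool_rot: [-0.001, -0.041, 0.999, 0.0]
force: [-0.5, 0.5, -2.1]
grip_width: 0.232
finger_force: 59.0
time: 26.02
tcp_pos: [0.4461, 0.1352, 0.2128]
tool_rot: [-0.001, -0.041, 0.999, -0.0]
force: [0.5, -0.2, -2.5]
grip_width: 0.23
finger_force: 59.0
time: 26.68
tcp_pos: [0.4232, 0.2786, 0.2129]
tool_rot: [-0.0, -0.042, 0.999, 0.0]
force: [-0.3, -1.0, -0.9]
grip_width: 0.228
finger_force: 59.1
time: 26.93
tcp_pos: [0.424, 0.2755, 0.2134]
tool_rot: [-0.0, -0.041, 0.999, -0.0]
force: [0.2, 0.1, -2.1]
grip_width: 0.231
finger_force: 59.1
t 26.9 tcp [0.424  0.2755 0.2134] heading 4.66 tilt 0.06 grip 0.231 ff 59.1 F [ 0.2  0.1 -2.1]
 shift mm [ -0.2  68.8 123.4] /n [ -0.2  68.8 123.4] turn rz -0.3
 post ([225.2, 313.3], 74, [0.3759, 0.2223, 0.1043], [0.025, 0.013, 0.031])
 Spost ([352.4, 168.8], 44, [0.3737, 0.3149, 0.0952], [0.03, 0.017, 0.016])
 Spost ([327.7, 177.7], 99, [0.3792, 0.2174, 0.1024], [0.034, 0.019, 0.03])
placed ([166.4, 240.9], 14, [0.5493, 0.3726, 0.0897], [0.001, 0.01, 0.037])
placed ([231.3, 257.8], 83, [0.5073, 0.2154, 0.091], [0.024, 0.02, 0.027])
placed ([175.8, 259.0], 39, [0.5049, 0.3481, 0.0912], [0.02, 0.019, 0.026])
placed ([226.9, 310.0], 15, [0.3827, 0.2191, 0.0983], [0.008, 0.01, 0.029])
```

```bash
python3 -m pendant '[0,22,0,0,0,0,0,0,22,0,0,0,0,0,0,22,0,0,0,0,0,0,2.5,0,0,0,0,0,0,0,0,0,0,0,0,0,0,0,0,0,0,0,0,0,20,0,0,0,0,0,0,20,0,0,0,0]'
python3 -m pendant '[0,0,20,0,0,0,0,0,0,20,0,0,0,0,0,0,15,0,0,0,0,0,0,15,0,0,0,0,0,0,12,0,0,0,0,0,0,8,0,0,0,0,0,0,4,0,0,0,0,0,0,0,0,0,0,0]'
python3 -m pendant '[0,0,0,0,0,0,0,0,0,2,0,0,0,0,0,0,0,0,0,0,0,0,0,0,0,0,0,0]'
python3 - <<'E'
from h import *
to(.4185,.344,.0745,5,1)
E
```

```text
time: 27.7
tcp_pos: [0.4197, 0.3444, 0.1745]
tool_rot: [0.001, -0.041, 0.999, 0.001]
force: [0.5, 0.1, -2.3]
grip_width: 0.223
finger_force: 59.5
time: 28.37
tcp_pos: [0.4182, 0.3438, 0.079]
tool_rot: [-0.001, -0.041, 0.999, -0.001]
force: [0.2, -1.0, -2.0]
grip_width: 0.228
finger_force: 59.5
time: 28.7
tcp_pos: [0.4188, 0.3452, 0.0781]
tool_rot: [0.0, -0.041, 0.999, 0.0]
force: [1.2, 0.6, -2.0]
grip_width: 0.229
finger_force: 59.5
t 28.7 tcp [0.4188 0.3452 0.0781] heading 4.74 tilt 0.06 grip 0.229 ff 59.5 F [ 1.2  0.6 -2. ]
 shift mm [ 0.4 -1.1  3.6] /n [ 0.4 -1.1  3.6] turn rz -0.3
```

```bash
python3 -m pendant '[0,0,2,0,0,0,0,0,0,1.5,0,0,0,0,0,0,0,0,0,0,0,0,0,0,0,0,0,0]'
python3 -m pendant '[0,0,1.5,0,0,0,0,0,0,0,0,0,0,0,0,0,0,0,0,0,0]'
```

```text
time: 29.03
tcp_pos: [0.4195, 0.3455, 0.0751]
tool_rot: [0.001, -0.041, 0.999, 0.001]
force: [0.8, 0.0, 4.5]
grip_width: 0.229
finger_force: 60.1
time: 29.28
tcp_pos: [0.4206, 0.3458, 0.0748]
tool_rot: [0.002, -0.041, 0.999, 0.001]
force: [1.5, -2.0, 11.1]
grip_width: 0.227
finger_force: 60.9
```

```bash
python3 -m pendant '[0,0,0,0,0,0,0.5,0,0,0,0,0,0,0.5,0,0,0,0,0,0,0.5,0,0,0,0,0,0,0.5,0,0,-10,0,0,0,0.5,0,0,-15,0,0,0,0.5,0,0,-25,0,0,0,0.5,0,0,-25,0,0,0,0.5]'
python3 -m pendant '[0,0,-25,0,0,0,0.5,0,0,-20,0,0,0,0.5,0,0,-10,0,0,0,0.5,0,0,0,0,0,4,0.5,0,0,0,0,0,4,0.5,0,0,0,0,0,3.8,0.5,0,0,0,0,0,0,0.5,0,0,0,0,0,0,0.5]'
python3 - <<'E'
from h import *
to(.514,-.3245,.2,-7.15,30)
W=scar()
for k in knobs(W,(.38,.55,.15,.45),.07,.112):print('Splaced',k)
E
```

```text
time: 29.95
tcp_pos: [0.4177, 0.3443, 0.1482]
tool_rot: [-0.001, -0.041, 0.999, -0.001]
force: [0.1, -0.5, 0.5]
grip_width: 0.498
finger_force: 0.0
time: 30.62
tcp_pos: [0.4182, 0.3447, 0.2023]
tool_rot: [-0.0, 0.061, 0.998, -0.0]
force: [0.0, -0.5, -0.8]
grip_width: 0.5
finger_force: 0.0
t 30.6 tcp [0.4182 0.3447 0.2023] heading -6.96 tilt 0.05 grip 0.5 ff 0.0 F [ 0.  -0.5 -0.8]
 shift mm [-176.1 -652.7    2.6] /n [ -5.9 -21.8   0.1] turn rz 0.2
 Spost ([352.4, 165.8], 95, [0.3706, 0.317, 0.1035], [0.034, 0.022, 0.028])
 Spost ([327.8, 177.8], 98, [0.3792, 0.217, 0.1026], [0.035, 0.021, 0.028])
 Spost ([371.7, 173.8], 32, [0.4257, 0.3391, 0.0925], [0.022, 0.023, 0.009])
Splaced ([371.5, 176.9], 82, [0.4269, 0.337, 0.0859], [0.023, 0.024, 0.028])
Splaced ([330.0, 182.7], 67, [0.3857, 0.2179, 0.0909], [0.012, 0.017, 0.042])
Splaced ([393.8, 186.9], 65, [0.5065, 0.3428, 0.0824], [0.017, 0.027, 0.026])
Splaced ([359.4, 203.5], 86, [0.5139, 0.207, 0.0864], [0.021, 0.023, 0.025])
```

```bash
python3 -m pendant '[-6,-20,0,0,0,0,0.5,-6,-22,0,0,0,0,0.5,-6,-22,0,0,0,0,0.5,-6,-22,0,0,0,0,0.5,-6,-22,0,0,0,0,0.5,-6,-22,0,0,0,0,0.5,-6,-22,0,0,0,0,0.5,-6,-22,0,0,0,0,0.5]'
python3 -m pendant '[-6,-22,0,0,0,0,0.5,-6,-22,0,0,0,0,0.5,-6,-22,0,0,0,0,0.5,-6,-22,0,0,0,0,0.5,-6,-22,0,0,0,0,0.5,-6,-22,0,0,0,0,0.5,-6,-22,0,0,0,0,0.5,-6,-22,0,0,0,0,0.5]'
python3 -m pendant '[-6,-22,0,0,0,0,0.5,-6,-22,0,0,0,0,0.5,-6,-22,0,0,0,0,0.5,-6,-22,0,0,0,0,0.5,-6,-22,0,0,0,0,0.5,-6,-22,0,0,0,0,0.5,-6,-22,0,0,0,0,0.5,-6,-22,0,0,0,0,0.5]'
python3 -m pendant '[-6,-22,0,0,0,0,0.5,-6,-22,10,0,0,0,0.5,-6,-22,10,0,0,0,0.5,-6,-22,10,0,0,0,0.5,-6,-22,8,0,0,0,0.5,0,-10,0,0,0,0,0.5,0,0,0,0,0,0,0.5,0,0,0,0,0,0,0.5]'
python3 -m pendant '[0,0,0,0,0,0,0.5]'
python3 - <<'E'
from h import *
to(.514,-.3245,.084,-7.15,1)
W=car()
for k in knobs(W,(.38,.55,.15,.45),.07,.112):print('placed',k)
E
```

```text
time: 31.33
tcp_pos: [0.4446, 0.1652, 0.2025]
tool_rot: [-0.0, 0.061, 0.998, -0.0]
force: [0.3, -0.6, 0.1]
grip_width: 0.501
finger_force: 0.0
time: 32.0
tcp_pos: [0.4707, -0.0154, 0.2025]
tool_rot: [-0.0, 0.061, 0.998, 0.0]
force: [0.3, -0.8, 0.2]
grip_width: 0.499
finger_force: 0.0
time: 32.67
tcp_pos: [0.4966, -0.1959, 0.2024]
tool_rot: [-0.0, 0.061, 0.998, 0.0]
force: [1.3, -0.2, -0.4]
grip_width: 0.502
finger_force: 0.0
time: 33.33
tcp_pos: [0.5115, -0.3174, 0.1646]
tool_rot: [-0.0, 0.062, 0.998, 0.0]
force: [-0.4, 1.0, 0.3]
grip_width: 0.5
finger_force: 0.0
time: 33.42
tcp_pos: [0.5118, -0.3167, 0.1651]
tool_rot: [0.0, 0.061, 0.998, 0.0]
force: [-0.0, 0.7, -0.6]
grip_width: 0.501
finger_force: 0.0
t 33.4 tcp [ 0.5118 -0.3167  0.1651] heading -7.0 tilt 0.03 grip 0.501 ff 0.0 F [-0.   0.7 -0.6]
 shift mm [-3.1 -7.6 81.1] /n [-3.1 -7.6 81.1] turn rz 0.1
 post ([175.5, 293.0], 65, [0.4237, 0.3453, 0.0919], [0.019, 0.022, 0.013])
 post ([225.2, 313.3], 76, [0.3759, 0.2224, 0.1042], [0.026, 0.013, 0.031])
 post ([182.9, 316.4], 80, [0.3682, 0.3212, 0.1024], [0.026, 0.013, 0.03])
gap 0.1319 yaw -21.3 o [0.4841 0.251 ]
p12 [0.5447 0.3005] p11 [0.52   0.2371] p10 [0.4954 0.1737] p00 [0.4236 0.2016] p01 [0.4483 0.265 ] p02 [0.4729 0.3284] 
placed ([166.4, 240.8], 13, [0.5494, 0.3726, 0.0905], [0.001, 0.012, 0.033])
placed ([231.4, 257.6], 83, [0.5093, 0.215, 0.0905], [0.021, 0.024, 0.029])
placed ([174.9, 261.6], 90, [0.4996, 0.3508, 0.0909], [0.024, 0.027, 0.027])
placed ([176.3, 293.2], 85, [0.4236, 0.3431, 0.0911], [0.02, 0.03, 0.03])
placed ([226.9, 309.9], 17, [0.3827, 0.2196, 0.1002], [0.008, 0.011, 0.036])
```

```bash
python3 -m pendant '[-3,-7.5,0,0,0,0,0.5,0,0,20,0,0,0,0.5,0,0,20,0,0,0,0.5,0,0,20,0,0,0,0.5,0,0,13,0,0,0,0.5,0,0,8,0,0,0,0.5,0,0,0,0,0,0,0.5,0,0,0,0,0,0,0.5]'
python3 -m pendant '[0,0,0,0,0,0,0,0,0,0,0,0,0,0,0,0,0,0,0,0,0,0,0,0,0,0,0,0,0,0,0,0,0,0,0,0,0,0,0,0,0,0]'
python3 -m pendant '[0,0,-6,0,0,0,0,0,0,-8,0,0,0,0,0,0,-10,0,0,0,0,0,0,-12,0,0,0,0,0,0,-16,0,0,0,0,0,0,-20,0,0,0,0,0,0,-20,0,0,0,0,0,0,-20,0,0,0,0]'
python3 -m pendant '[0,0,-12,0,0,0,0,0,0,-6,0,0,0,0,0,0,0,0,0,0,0,0,0,0,0,0,-4,0,0,0,0,0,0,-4,0,0,0,0,0,0,-3.8,0,0,0,0,0,0,0,0,0,0,0,0,0,0,0]'
python3 - <<'E'
from h import *
to(.4295,.2085,.212,4.7,24)
E
```

```text
time: 34.13
tcp_pos: [0.5141, -0.3253, 0.0839]
tool_rot: [0.0, 0.061, 0.998, -0.0]
force: [-0.3, -0.9, 0.2]
grip_width: 0.498
finger_force: 0.0
time: 34.63
tcp_pos: [0.5148, -0.3258, 0.0851]
tool_rot: [0.001, 0.062, 0.998, -0.001]
force: [-0.1, 1.8, 6.8]
grip_width: 0.233
finger_force: 58.6
time: 35.3
tcp_pos: [0.5129, -0.3252, 0.197]
tool_rot: [-0.001, 0.062, 0.998, 0.0]
force: [-0.2, 0.4, -3.0]
grip_width: 0.23
finger_force: 58.8
time: 35.97
tcp_pos: [0.5131, -0.325, 0.2125]
tool_rot: [-0.001, -0.04, 0.999, 0.001]
force: [0.3, -0.7, -1.3]
grip_width: 0.23
finger_force: 58.8
t 36.0 tcp [ 0.5131 -0.325   0.2125] heading 4.64 tilt 0.14 grip 0.23 ff 58.8 F [ 0.3 -0.7 -1.3]
 shift mm [ 40.1 538.5   1.3] /n [ 1.7 22.4  0.1] turn rz -0.1
```

```bash
python3 -m pendant '[2,15,0,0,0,0,0,2,22,0,0,0,0,0,2,22,0,0,0,0,0,2,22,0,0,0,0,0,2,22,0,0,0,0,0,2,22,0,0,0,0,0,2,22,0,0,0,0,0,2,22,0,0,0,0,0]'
python3 -m pendant '[2,22,0,0,0,0,0,2,22,0,0,0,0,0,2,22,0,0,0,0,0,2,22,0,0,0,0,0,2,22,0,0,0,0,0,2,22,0,0,0,0,0,2,22,0,0,0,0,0,2,22,0,0,0,0,0]'
python3 -m pendant '[2,22,0,0,0,0,0,2,22,0,0,0,0,0,2,22,0,0,0,0,0,2,22,0,0,0,0,0,0,22,0,0,0,0,0,0,22,0,0,0,0,0,0,15,0,0,0,0,0,0,0,0,0,0,0,0]'
python3 -m pendant '[0,0,0,0,0,0,0,0,0,0,0,0,0,0,0,0,0,0,0,0,0]'
python3 - <<'E'
from h import *
to(.4295,.2085,.08,4.7,1)
W=scar()
for k in knobs(W,(.38,.55,.15,.45),.07,.112):print('Splaced',k)
E
```

```text
time: 36.63
tcp_pos: [0.4832, -0.1572, 0.2132]
tool_rot: [-0.0, -0.04, 0.999, 0.0]
force: [1.5, 0.5, -1.4]
grip_width: 0.229
finger_force: 59.0
time: 37.3
tcp_pos: [0.4527, 0.0167, 0.2133]
tool_rot: [-0.0, -0.04, 0.999, -0.0]
force: [-0.2, -0.7, -1.2]
grip_width: 0.229
finger_force: 59.0
time: 37.97
tcp_pos: [0.433, 0.1639, 0.2133]
tool_rot: [-0.0, -0.042, 0.999, 0.001]
force: [0.7, -1.0, -2.1]
grip_width: 0.234
finger_force: 59.1
time: 38.22
tcp_pos: [0.4332, 0.1607, 0.2135]
tool_rot: [-0.0, -0.041, 0.999, -0.0]
force: [-0.5, 0.3, -1.4]
grip_width: 0.227
finger_force: 59.1
t 38.2 tcp [0.4332 0.1607 0.2135] heading 4.66 tilt 0.04 grip 0.227 ff 59.1 F [-0.5  0.3 -1.4]
 shift mm [ -0.3  48.  133.4] /n [ -0.3  48.  133.4] turn rz -0.0
 Spost ([352.4, 165.9], 97, [0.3694, 0.3173, 0.1027], [0.034, 0.021, 0.029])
 Spost ([371.7, 173.8], 33, [0.4226, 0.3399, 0.0921], [0.025, 0.021, 0.006])
 Spost ([329.7, 182.0], 16, [0.385, 0.2174, 0.093], [0.014, 0.017, 0.012])
Splaced ([355.0, 173.0], 11, [0.3814, 0.3169, 0.0885], [0.003, 0.011, 0.02])
Splaced ([371.6, 176.6], 78, [0.4273, 0.3374, 0.086], [0.026, 0.024, 0.024])
Splaced ([330.2, 184.8], 41, [0.386, 0.218, 0.0843], [0.01, 0.017, 0.03])
Splaced ([393.8, 187.1], 68, [0.5062, 0.3437, 0.0826], [0.019, 0.023, 0.026])
Splaced ([359.6, 203.7], 90, [0.5136, 0.2074, 0.0852], [0.026, 0.027, 0.026])
```

Carrier unmoved; go in.

```bash
python3 -m pendant '[0,22,0,0,0,0,0,0,22,0,0,0,0,0,0,4,0,0,0,0,0,0,0,0,0,0,0,0,0,0,0,0,0,0,0,0,0,20,0,0,0,0,0,0,20,0,0,0,0,0,0,20,0,0,0,0]'
python3 -m pendant '[0,0,20,0,0,0,0,0,0,15,0,0,0,0,0,0,15,0,0,0,0,0,0,12,0,0,0,0,0,0,8,0,0,0,0,0,0,4,0,0,0,0,0,0,0,0,0,0,0,0,0,0,0,0,0,0]'
python3 -m pendant '[0,0,2,0,0,0,0,0,0,1.5,0,0,0,0,0,0,0,0,0,0,0,0,0,0,0,0,0,0]'
python3 -m pendant '[0,0,1.2,0,0,0,0,0,0,0,0,0,0,0,0,0,0,0,0,0,0]'
```

```text
time: 38.93
tcp_pos: [0.4298, 0.2083, 0.1533]
tool_rot: [0.001, -0.041, 0.999, -0.0]
force: [0.8, -0.5, -2.4]
grip_width: 0.23
finger_force: 59.3
time: 39.6
tcp_pos: [0.4297, 0.2092, 0.08]
tool_rot: [0.0, -0.041, 0.999, 0.0]
force: [0.9, 0.3, -1.6]
grip_width: 0.232
finger_force: 59.3
time: 39.93
tcp_pos: [0.4295, 0.2095, 0.0763]
tool_rot: [0.0, -0.041, 0.999, 0.0]
force: [-0.7, -0.8, -1.5]
grip_width: 0.228
finger_force: 59.3
time: 40.18
tcp_pos: [0.4299, 0.2097, 0.0753]
tool_rot: [0.001, -0.041, 0.999, 0.0]
force: [-0.3, 0.1, 1.3]
grip_width: 0.231
finger_force: 59.7
```

```bash
python3 -m pendant '[0,0,1,0,0,0,0,0,0,0,0,0,0,0,0,0,0,0,0,0,0.5,0,0,0,0,0,0,0.5,0,0,0,0,0,0,0.5,0,0,0,0,0,0,0.5,0,0,-10,0,0,0,0.5,0,0,-15,0,0,0,0.5]'
python3 -m pendant '[0,0,-25,0,0,0,0.5,0,0,-25,0,0,0,0.5,0,0,-25,0,0,0,0.5,0,-20,-20,0,0,0,0.5,0,-25,-20,0,0,0,0.2,0,-25,-20,0,0,0,0,0,-25,-20,0,0,0,0,0,-25,-20,0,0,0,0]'
python3 -m pendant '[0,-25,-20,0,0,0,0,0,-25,-20,0,0,0,0,0,-20,-10,0,0,0,0,0,0,0,0,0,0,0,0,0,0,0,0,0,0]'
python3 - <<'E'
from h import *
to(.6,.2,.3,4.7,1)
c=cap('top');W=pts(c);cv2.imwrite('pics/t4.png',cv2.resize(c['pixels'][140:340,130:290,::-1],None,fx=3,fy=3))
for k in knobs(W,(.36,.55,.15,.45),.07,.125):print('placed',k)
for lo in (.06,.13,.2,.26,.28): print(lo,knobs(W,(.5,.75,.18,.45),lo,.4))
S=scar()
for k in knobs(S,(.5,.75,.18,.45),.26,.4):print('S',k)
E
```

```text
time: 40.85
tcp_pos: [0.4278, 0.2087, 0.0977]
tool_rot: [-0.002, -0.041, 0.999, -0.001]
force: [-0.2, 0.6, 0.1]
grip_width: 0.499
finger_force: 0.0
time: 41.52
tcp_pos: [0.4388, 0.0888, 0.2747]
tool_rot: [-0.0, -0.042, 0.999, -0.0]
force: [0.7, -0.6, 0.0]
grip_width: -0.001
finger_force: 0.0
time: 41.93
tcp_pos: [0.4454, 0.0195, 0.3242]
tool_rot: [0.0, -0.04, 0.999, 0.0]
force: [0.3, -0.5, 0.3]
grip_width: -0.001
finger_force: 0.0
t 41.9 tcp [0.4454 0.0195 0.3242] heading 4.61 tilt 0.06 grip -0.001 ff 0.0 F [ 0.3 -0.5  0.3]
 shift mm [-168.6  167.5   24.4] /n [-168.6  167.5   24.4] turn rz -0.1
placed ([166.6, 240.8], 18, [0.5495, 0.3718, 0.0896], [0.001, 0.011, 0.043])
placed ([172.8, 251.2], 5, [0.5277, 0.3605, 0.0707], [0.005, 0.006, 0.004])
placed ([231.5, 257.6], 81, [0.5089, 0.2149, 0.091], [0.021, 0.021, 0.029])
placed ([174.9, 261.3], 98, [0.5001, 0.3512, 0.0914], [0.03, 0.032, 0.031])
placed ([233.1, 288.7], 83, [0.4331, 0.2085, 0.0911], [0.023, 0.027, 0.029])
placed ([176.5, 293.2], 88, [0.4236, 0.3426, 0.0907], [0.022, 0.027, 0.029])
placed ([225.9, 313.5], 91, [0.3747, 0.
[... 389 characters left out ...]
.046, 0.038])]
0.13 [([186.3, 201.8], 900, [0.6137, 0.292, 0.2395], [0.075, 0.146, 0.164])]
0.2 [([183.1, 193.8], 622, [0.6215, 0.2921, 0.2636], [0.051, 0.144, 0.095])]
0.26 [([180.2, 186.6], 317, [0.6314, 0.2915, 0.2883], [0.027, 0.142, 0.035])]
0.28 [([179.9, 185.7], 267, [0.632, 0.2915, 0.2887], [0.018, 0.142, 0.014])]
 Spost ([352.4, 165.7], 95, [0.3701, 0.3167, 0.1028], [0.03, 0.022, 0.029])
 Spost ([327.7, 177.7], 98, [0.3781, 0.2171, 0.1029], [0.033, 0.019, 0.03])
 Spost ([371.6, 173.8], 32, [0.4242, 0.3387, 0.0924], [0.022, 0.024, 0.007])
 Spost ([338.4, 190.9], 35, [0.4362, 0.2035, 0.0919], [0.023, 0.02, 0.009])
S ([420.8, 139.0], 203, [0.6332, 0.2812, 0.2871], [0.03, 0.144, 0.032])
```

View pics/t4.png

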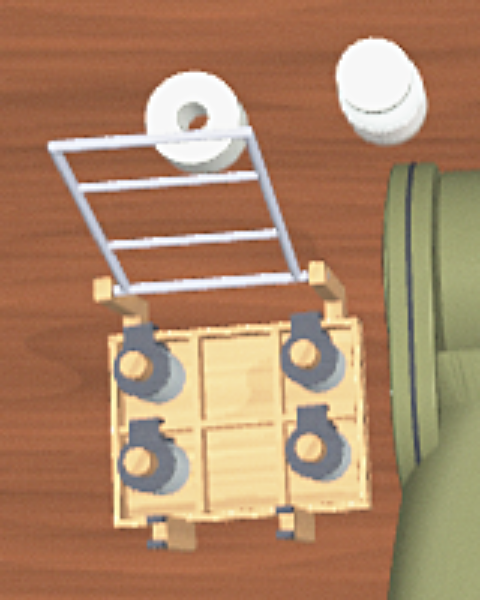

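All four cans stand in their pockets, at the crop's (135,365), (305,350), (140,460) and (312,447). The end bar is at (150,138), about (0.632, 0.292, 0.287). Next I go over and behind the bar with the fingers shut.

```bash
python3 -m pendant '[0,0,-10,0,0,0,0,0,0,-16,0,0,0,0,-15,16,0,0,0,0,0,-17,18,0,0,0,0,0,-17,18,0,0,0,0,0,-17,18,0,0,0,0,0,-17,18,0,0,0,0,0,-17,18,0,0,0,0,0]'
python3 -m pendant '[-17,18,0,0,0,0,0,-17,18,0,0,0,0,0,-17,18,0,0,0,0,0,-17,18,0,0,0,0,0,-17,18,0,0,0,0,0,-17,18,0,0,0,0,0,-17,18,0,0,0,0,0,-17,18,0,0,0,0,0]'
python3 -m pendant '[0,0,0,0,0,0,0,0,0,0,0,0,0,0,0,0,0,0,0,0,0]'
python3 - <<'E'
from h import *
to(.665,.293,.276,4.7,1)
W=scar()
for k in knobs(W,(.5,.75,.18,.45),.26,.31):print('S',k)
E
```

```text
time: 42.7
tcp_pos: [0.5357, 0.1363, 0.3486]
tool_rot: [-0.001, -0.042, 0.999, -0.0]
force: [-0.3, 0.5, 0.1]
grip_width: -0.004
finger_force: 0.0
time: 43.37
tcp_pos: [0.659, 0.2913, 0.3484]
tool_rot: [-0.001, -0.042, 0.999, -0.0]
force: [1.4, 0.3, 0.7]
grip_width: -0.003
finger_force: 0.0
time: 43.62
tcp_pos: [0.6587, 0.2895, 0.3486]
tool_rot: [-0.001, -0.042, 0.999, -0.001]
force: [0.5, -0.2, 0.3]
grip_width: -0.001
finger_force: 0.0
t 43.6 tcp [0.6587 0.2895 0.3486] heading 4.82 tilt 0.16 grip -0.001 ff 0.0 F [ 0.5 -0.2  0.3]
 shift mm [-6.8  3.1 72.6] /n [-6.8  3.1 72.6] turn rz 0.1
 Spost ([352.4, 165.6], 92, [0.3697, 0.3166, 0.1047], [0.029, 0.022, 0.03])
 Spost ([327.7, 177.4], 93, [0.3774, 0.2169, 0.1038], [0.034, 0.019, 0.03])
 Spost ([371.6, 174.0], 35, [0.4249, 0.3389, 0.0924], [0.023, 0.022, 0.008])
 Spost ([338.6, 190.9], 35, [0.4384, 0.2042, 0.0927], [0.021, 0.019, 0.008])
S ([421.1, 138.8], 201, [0.6331, 0.2833, 0.2868], [0.029, 0.144, 0.033])
```

```bash
python3 -m pendant '[-8,3,0,0,0,0,0,0,0,20,0,0,0,0,0,0,20,0,0,0,0,0,0,15,0,0,0,0,0,0,10,0,0,0,0,0,0,7,0,0,0,0,0,0,0,0,0,0,0,0,0,0,0,0,0,0]'
python3 -m pendant '[4,0,0,0,0,0,0,6,0,0,0,0,0,0,8,0,0,0,0,0,0,10,0,0,0,0,0,0,10,0,0,0,0,0,0,10,0,0,0,0,0,0,10,0,0,0,0,0,0,0,0,0,0,0,0,0]'
python3 - <<'E'
from h import *
to(.51,.283,.276,4.7,1)
c=cap('scene');cv2.imwrite('pics/s5.png',cv2.resize(c['pixels'][80:260,300:480,::-1],None,fx=3,fy=3))
W=pts(c)
for k in knobs(W,(.5,.75,.18,.45),.26,.31):print('S',k)
E
```

```text
time: 44.33
tcp_pos: [0.6668, 0.2918, 0.2789]
tool_rot: [0.0, -0.041, 0.999, 0.0]
force: [-0.0, -0.4, 0.6]
grip_width: 0.003
finger_force: 0.0
time: 45.0
tcp_pos: [0.6081, 0.2877, 0.2798]
tool_rot: [0.001, -0.042, 0.999, 0.0]
force: [-0.3, 0.1, 0.1]
grip_width: 0.001
finger_force: 0.0
t 45.0 tcp [0.6081 0.2877 0.2798] heading 4.79 tilt 0.1 grip 0.001 ff 0.0 F [-0.3  0.1  0.1]
 shift mm [98.1  3.4  3.7] /n [98.1  3.4  3.7] turn rz 0.1
S ([408.9, 131.9], 308, [0.5964, 0.2733, 0.2959], [0.044, 0.145, 0.05])
```

View pics/s5.png

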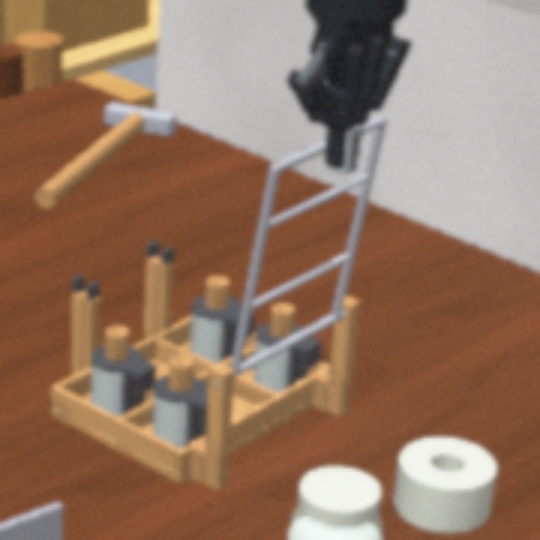

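The fingers are behind the bar at about (345,150) and push it forward; the carrier has not moved.

```bash
python3 -m pendant '[10,0,0,0,0,0,0,12,0,0,0,0,0,0,12,0,0,0,0,0,0,12,0,0,0,0,0,0,12,0,0,0,0,0,0,12,0,0,0,0,0,0,12,0,0,0,0,0,0,0,0,0,0,0,0,0]'
python3 -m pendant '[10,0,1,0,0,0,0,10,0,1,0,0,0,0,10,0,2,0,0,0,0,0,0,0,0,0,0,0,0,0,0,0,0,0,0]'
python3 - <<'E'
from h import *
to(.47,.28,.26,4.7,1)
c=cap('scene');W=pts(c)
for k in knobs(W,(.3,.75,.18,.45),.24,.31):print('S',k)
for k in knobs(W,(.3,.75,.18,.45),.20,.33):print('S',k)
scar()
E
```

```text
time: 45.72
tcp_pos: [0.5265, 0.2807, 0.2785]
tool_rot: [-0.0, -0.042, 0.999, 0.0]
force: [0.1, 0.1, -0.4]
grip_width: -0.002
finger_force: 0.0
time: 46.13
tcp_pos: [0.4985, 0.2785, 0.2741]
tool_rot: [0.0, -0.041, 0.999, 0.0]
force: [-0.1, -0.1, 0.8]
grip_width: 0.002
finger_force: 0.0
t 46.1 tcp [0.4985 0.2785 0.2741] heading 4.75 tilt 0.03 grip 0.002 ff 0.0 F [-0.1 -0.1  0.8]
 shift mm [28.3  3.8 14.1] /n [28.3  3.8 14.1] turn rz 0.1
S ([374.7, 124.4], 346, [0.4935, 0.2647, 0.2817], [0.038, 0.15, 0.07])
S ([376.7, 127.6], 673, [0.5021, 0.2656, 0.2795], [0.055, 0.15, 0.13])
 Spost ([352.3, 165.8], 95, [0.3674, 0.3165, 0.1036], [0.035, 0.022, 0.03])
 Spost ([327.7, 177.6], 96, [0.3784, 0.2171, 0.1033], [0.03, 0.018, 0.03])
 Spost ([372.6, 173.7], 23, [0.426, 0.3422, 0.0927], [0.025, 0.022, 0.007])
 Spost ([338.3, 190.9], 34, [0.4358, 0.2023, 0.0924], [0.02, 0.024, 0.008])
```

```bash
python3 -m pendant '[4,0,8,0,0,0,0,6,0,4,0,0,0,0,6,0,4,0,0,0,0,6,0,4,0,0,0,0,6,0,3,0,0,0,0,0,0,0,0,0,0,0]'
python3 -m pendant '[6,1,5,0,0,0,0,6,1,5,0,0,0,0,6,1,5,0,0,0,0,6,0,5,0,0,0,0,0,0,0,0,0,0,0,0,0,0,0,0,0,0]'
python3 - <<'E'
from h import *
to(.47,.28,.26,4.7,1)
c=cap('scene');cv2.imwrite('pics/s6.png',cv2.resize(c['pixels'][80:260,290:470,::-1],None,fx=3,fy=3))
W=pts(c)
for k in knobs(W,(.3,.75,.18,.45),.14,.31):print('S',k)
scar()
E
```

```text
time: 46.73
tcp_pos: [0.4684, 0.2756, 0.2502]
tool_rot: [-0.001, -0.042, 0.999, -0.0]
force: [-0.2, -0.2, -0.2]
grip_width: -0.004
finger_force: 0.0
time: 47.23
tcp_pos: [0.4448, 0.2769, 0.2305]
tool_rot: [-0.001, -0.042, 0.999, -0.0]
force: [0.1, 0.5, 0.5]
grip_width: -0.001
finger_force: 0.0
t 47.2 tcp [0.4448 0.2769 0.2305] heading 4.77 tilt 0.09 grip -0.001 ff 0.0 F [0.1 0.5 0.5]
 shift mm [-25.3   1.  -29.6] /n [-25.3   1.  -29.6] turn rz 0.1
S ([365.8, 137.4], 1083, [0.4554, 0.2648, 0.2418], [0.118, 0.154, 0.17])
 Spost ([351.0, 166.4], 59, [0.3614, 0.3158, 0.1011], [0.036, 0.017, 0.028])
 Spost ([356.7, 163.2], 6, [0.3782, 0.3258, 0.1127], [0.007, 0.011, 0.011])
 Spost ([327.7, 177.7], 99, [0.3788, 0.217, 0.1028], [0.032, 0.018, 0.03])
 Spost ([371.5, 173.7], 30, [0.4243, 0.3395, 0.0924], [0.023, 0.025, 0.007])
 Spost ([338.3, 190.8], 34, [0.4358, 0.2023, 0.0929], [0.021, 0.021, 0.007])
```

View pics/s6.png

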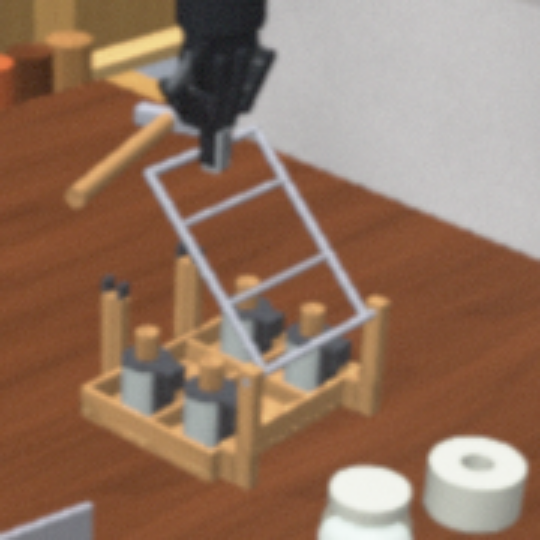

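The bar now sits lower at about (205,155), with the fingers just behind it. I lift over and press it down from above.

```bash
python3 -m pendant '[-3,0,0,0,0,0,0,0,0,-20,0,0,0,0,0,0,-22,0,0,0,0,9,0,0,0,0,0,0,9,0,0,0,0,0,0,0,0,0,0,0,0,0,0,0,0,0,0,0,0,0,0,0,0,0,0,0]'
python3 -m pendant '[0,0,12,0,0,0,0,1,0,12,0,0,0,0,6,0,8,0,0,0,0,6,0,8,0,0,0,0,6,0,8,0,0,0,0,5,0,8,0,0,0,0,0,0,0,0,0,0,0,0,0,0,0,0,0,0]'
python3 - <<'E'
from h import *
to(.387,.276,.184,4.7,1)
c=cap('scene');W=pts(c)
k=[k for k in knobs(W,(.3,.75,.18,.45),.14,.31)];print(k)
scar()
E
```

```text
time: 48.0
tcp_pos: [0.4304, 0.2755, 0.2721]
tool_rot: [-0.001, -0.041, 0.999, -0.0]
force: [-0.2, -0.5, 0.3]
grip_width: -0.002
finger_force: 0.0
time: 48.67
tcp_pos: [0.4067, 0.2735, 0.2162]
tool_rot: [-0.001, -0.041, 0.999, -0.001]
force: [-0.1, -0.4, 0.3]
grip_width: -0.003
finger_force: 0.0
t 48.7 tcp [0.4067 0.2735 0.2162] heading 4.75 tilt 0.09 grip -0.003 ff 0.0 F [-0.1 -0.4  0.3]
 shift mm [19.3  4.2 32.2] /n [19.3  4.2 32.2] turn rz 0.1
[([356.2, 134.5], 1237, [0.4175, 0.2619, 0.2337], [0.131, 0.155, 0.17])]
 Spost ([353.1, 165.1], 76, [0.3744, 0.3184, 0.1065], [0.032, 0.02, 0.028])
 Spost ([327.7, 177.7], 97, [0.3792, 0.2168, 0.103], [0.031, 0.017, 0.029])
 Spost ([371.5, 173.9], 34, [0.4232, 0.3393, 0.0916], [0.027, 0.023, 0.008])
 Spost ([338.3, 191.1], 39, [0.4372, 0.2022, 0.093], [0.023, 0.021, 0.011])
```

Run:
```python
from h import *
c=cap('scene');cv2.imwrite('pics/s7.png',cv2.resize(c['pixels'][80:260,290:470,::-1],None,fx=3,fy=3))
```

```text
(no output)
```

View pics/s7.png

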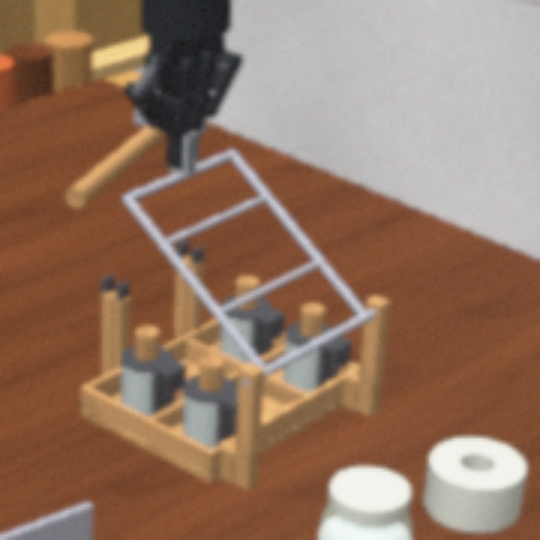

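The tip rests on the bar at (182,172) and the grid is following. I continue down.

```bash
python3 -m pendant '[5,1,8,0,0,0,0,5,1,8,0,0,0,0,5,1,8,0,0,0,0,4,1,8,0,0,0,0,3,0,8,0,0,0,0,3,0,8,0,0,0,0,2,0,8,0,0,0,0,2,0,8,0,0,0,0]'
python3 -m pendant '[2,0,8,0,0,0,0,1,0,8,0,0,0,0,1,0,8,0,0,0,0,0,0,0,0,0,0,0,0,0,0,0,0,0,0]'
python3 - <<'E'
from h import *
to(.372,.273,.109,4.7,1)
c=cap('scene');cv2.imwrite('pics/s8.png',cv2.resize(c['pixels'][80:260,290:470,::-1],None,fx=3,fy=3))
E
```

```text
time: 49.48
tcp_pos: [0.3772, 0.2753, 0.152]
tool_rot: [-0.0, -0.041, 0.999, -0.0]
force: [-0.7, 0.0, 0.4]
grip_width: 0.0
finger_force: 0.3
time: 49.9
tcp_pos: [0.3736, 0.2748, 0.1284]
tool_rot: [-0.0, -0.041, 0.999, -0.0]
force: [0.5, -0.7, 0.3]
grip_width: 0.001
finger_force: 0.0
t 49.9 tcp [0.3736 0.2748 0.1284] heading 4.73 tilt 0.06 grip 0.001 ff 0.0 F [ 0.5 -0.7  0.3]
 shift mm [ 1.7 -1.7 19.4] /n [ 1.7 -1.7 19.4] turn rz 0.0
```

View pics/s8.png

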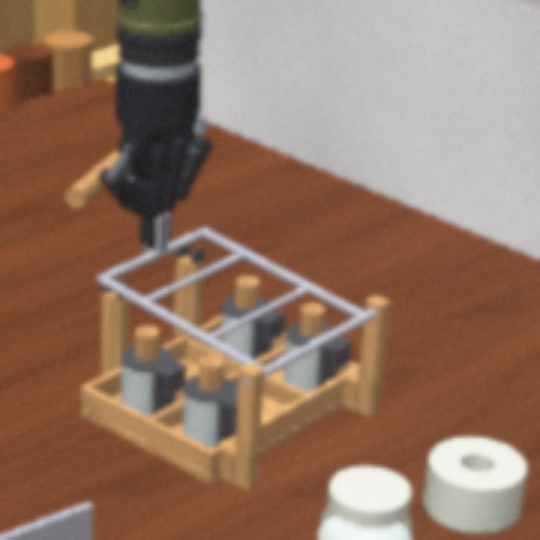

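The bar is just above the forks, at about (150,255). I press it down gently until force shows.

```bash
python3 -m pendant '[1,0,5,0,0,0,0,0,0,5,0,0,0,0,0,0,5,0,0,0,0,0,0,0,0,0,0,0,0,0,0,0,0,0,0]'
python3 -m pendant '[0,0,2.5,0,0,0,0,0,0,0,0,0,0,0,0,0,0,0,0,0,0]'
python3 -m pendant '[0,0,2,0,0,0,0,0,0,0,0,0,0,0,0,0,0,0,0,0,0]'
```

```text
time: 50.37
tcp_pos: [0.3724, 0.2747, 0.1135]
tool_rot: [-0.0, -0.041, 0.999, -0.0]
force: [0.4, -0.6, -0.8]
grip_width: 0.0
finger_force: 0.0
time: 50.62
tcp_pos: [0.3727, 0.275, 0.1114]
tool_rot: [-0.0, -0.041, 0.999, -0.0]
force: [0.0, -0.2, 0.8]
grip_width: -0.001
finger_force: 0.0
time: 50.87
tcp_pos: [0.3727, 0.275, 0.1094]
tool_rot: [-0.0, -0.041, 0.999, -0.0]
force: [-1.1, -0.2, -0.2]
grip_width: 0.001
finger_force: 0.0
```

```bash
python3 -m pendant '[0,0,1.5,0,0,0,0,0,0,0,0,0,0,0,0,0,0,0,0,0,0]'
python3 -m pendant '[0,0,1.5,0,0,0,0,0,0,0,0,0,0,0,0,0,0,0,0,0,0]'
python3 -m pendant '[0,0,1.2,0,0,0,0,0,0,0,0,0,0,0,0,0,0,0,0,0,0]'
```

```text
time: 51.12
tcp_pos: [0.3729, 0.2751, 0.1087]
tool_rot: [0.0, -0.041, 0.999, 0.0]
force: [-0.7, -0.7, 6.3]
grip_width: -0.001
finger_force: 3.4
time: 51.37
tcp_pos: [0.3729, 0.2752, 0.1083]
tool_rot: [0.001, -0.041, 0.999, 0.0]
force: [-4.0, -2.1, 16.6]
grip_width: 0.001
finger_force: 8.1
time: 51.62
tcp_pos: [0.373, 0.2752, 0.1081]
tool_rot: [0.001, -0.041, 0.999, 0.001]
force: [-5.2, -4.8, 23.7]
grip_width: 0.001
finger_force: 11.9
```

Solid stop at z 0.108, which is the bar's top when it rests in the catch. I rise, back away and check.

```bash
python3 -m pendant '[0,0,-5,0,0,0,0,0,0,-10,0,0,0,0,0,0,-20,0,0,0,0,0,0,-25,0,0,0,0,0,0,-25,0,0,0,0,0,-20,-20,0,0,0,0,0,-22,0,0,0,0,0,0,-22,0,0,0,0,0]'
python3 -m pendant '[0,-22,0,0,0,0,0,0,-22,0,0,0,0,0,0,-22,0,0,0,0,0,0,-22,0,0,0,0,0,0,-22,0,0,0,0,0,0,-15,0,0,0,0,0,0,0,0,0,0,0,0,0,0,0,0,0,0,0]'
python3 - <<'E'
from h import *
c=cap('scene');a=c['pixels'][130:260,290:440,::-1];W=pts(c)
d=cap('top');b=d['pixels'][220:340,140:280,::-1]
cv2.imwrite('pics/f9.png',np.hstack([cv2.resize(a,(400,347)),cv2.resize(b,(400,347))]))
T=pts(d)
for k in knobs(T,(.33,.6,.18,.45),.085,.13):print('T',k)
x,y,z=T[...,0],T[...,1],T[...,2]
m=(x>.36)&(x<.385)&(y>.24)&(y<.30)&(z>.08); print('bar z',np.percentile(z[m],[50,90]),m.sum())
E
```

```text
time: 52.28
tcp_pos: [0.3792, 0.2114, 0.2117]
tool_rot: [0.002, -0.042, 0.999, 0.001]
force: [0.5, -0.1, -0.6]
grip_width: -0.001
finger_force: 0.0
time: 52.95
tcp_pos: [0.3884, 0.0863, 0.2102]
tool_rot: [0.0, -0.04, 0.999, 0.0]
force: [1.1, -0.0, 0.2]
grip_width: -0.001
finger_force: 0.0
T ([194.4, 268.4], 1259, [0.5002, 0.3154, 0.1081], [0.223, 0.184, 0.038])
bar z [0.1083209  0.11208662] 89
```

View pics/f9.png

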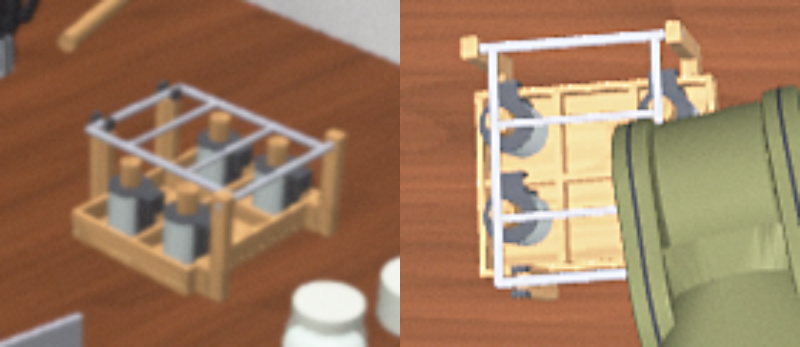

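The grid is level with its bar in both forks, at (100,125) and (172,92). All four canisters stand in their pockets and the robot is clear.

```bash
python3 -c "
from station import ctrl
print(ctrl.close_job())"
```

```text
the job is handed in; nothing more can be done
None
```

Job handed in at about 53 s robot time: all four canisters stand in their own carrier pockets, the wire grid is down with its end bar in the catch, and the robot never touched the burnisher, jar or spool.

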